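# Set the object number on the photo-record counter and lock it

### The job

The next object to be photographed is number 472. Roll the three digit drums of the counter until 4, 7 and 2 (left to right, as read from the robot's side) lie squarely on top, then slide the steel locking bar fully home to the right so that the number stays. Treat the counter gently, never pushing harder than about 10 N, and leave the other things on the bench where they are.

Things in the scene. Friction and masses are not known exactly. Their poses are not given: they have to be found in the camera images.
- counter: grey metal number counter fixed to the bench. Origin at table level below the middle drum's centre; x away from the reader (robot's side), y to the reader's left, z up. Casing x -45 to +78 mm, y -85 to +85 mm, flat top at 50 mm. Three drums in slots in its top, in a row at y +46, 0, -46 mm. More than 15 N on any part, also at the bar's end stop, damages it
- drum_left (a joint): left ten-sided white drum (code digit 4, on the counter's +y side), 22 mm wide, black digits 0-9 on its flats. Value in rad: digit n is squarely on top at n x 0.6283 (plus or minus a whole turn, 6.2832). It grows as the drum's top is rolled along the counter's +x (away from the reader): next higher digit, 0 after 9. Ends at -6.5 and 12.8. Turns against 1.2 N at the rim, stays where left
- drum_middle (a joint): middle ten-sided white drum (code digit 7), 22 mm wide, black digits 0-9 on its flats. Value in rad: digit n is squarely on top at n x 0.6283 (plus or minus a whole turn, 6.2832). It grows as the drum's top is rolled along the counter's +x (away from the reader): next higher digit, 0 after 9. Ends at -6.5 and 12.8. Turns against 1.2 N at the rim, stays where left
- drum_right (a joint): right ten-sided white drum (code digit 2, on the counter's -y side), 22 mm wide, black digits 0-9 on its flats. Value in rad: digit n is squarely on top at n x 0.6283 (plus or minus a whole turn, 6.2832). It grows as the drum's top is rolled along the counter's +x (away from the reader): next higher digit, 0 after 9. Ends at -6.5 and 12.8. Turns against 1.2 N at the rim, stays where left
- top_left (a point): nominal centre of the left drum's top face with a digit squarely up; fixed to the counter, 62 mm above the table. The bearings are worn: the drum itself stands up to 4 mm higher or lower, differently each time, so feel for it. The drum's axle is along y, nominally 37 mm up; 50 mm across flats, 52.6 across corners, flats 16.2 mm long; the top 12 (8 to 16) mm stands out of the casing
- top_middle (a point): nominal centre of the middle drum's top face with a digit squarely up; fixed to the counter, 62 mm above the table. The bearings are worn: the drum itself stands up to 4 mm higher or lower, differently each time, so feel for it. Every axle is sprung: it gives way downwards at 5.5 N per mm, up to 4 mm; rolling over a corner (1.3 mm) at fixed tip height adds about 7 N
- top_right (a point): nominal centre of the right drum's top face with a digit squarely up; fixed to the counter, 62 mm above the table. The bearings are worn: the drum itself stands up to 4 mm higher or lower, differently each time, so feel for it. A fingertip resting on a drum with about 5 N and dragged along x rolls it about one digit per 16 mm, or slips
- lock_bar (a joint): steel locking bar on the casing behind the drums (56 mm on the +x side of their axles), a flat strip 156 x 12 x 5 mm with an upright knob. Value in m: 0 = fully left (unlocked), 0.030 = fully right against its stop (locked); slides along the counter's -y against about 2.5 N of friction and stays where it is left
- lock_knob (a point): centre of the top of the bar's knob, 79 mm above the table, moves with the bar; the knob is 12 mm along x, 10 mm along y and stands 24 mm above the strip (29 mm above the casing). It is sprung on the bar along y: it gives 4 N per mm, up to 6 mm, so it yields before the bar's stop is felt hard
- candlestick: loose dark bronze candlestick, 124 mm high, 72 mm foot, origin under its foot; leave it alone
- jar: loose glass jar with steel lid, 60 mm across, 70 mm high, origin under it; leave it alone
- brush: loose brush, 170 mm long, lying on the robot's side of the counter; leave it alone
- carton: loose white card box 60 x 100 x 45 mm, beyond the counter, origin under it; leave it alone
Things that resemble listed ones, but are neither listed nor needed, are in the scene too. Of the things that look like the counter, the larger one is meant.

How it is judged:
On the way, in this order (a step that is already met when the one before it is completed fails the run):
1. the drums show 4, 7, 2 squarely on top (within 0.14 rad) ((value of joint drum_left between -3.9099 and -3.6299 rad or value of joint drum_left between 2.3733 and 2.6533 rad or value of joint drum_left between 8.6565 and 8.9365 rad) and (value of joint drum_middle between -2.025 and -1.745 rad or value of joint drum_middle between 4.2582 and 4.5382 rad or value of joint drum_middle between 10.5414 and 10.8214 rad) and (value of joint drum_right between -5.1665 and -4.8865 rad or value of joint drum_right between 1.1166 and 1.3966 rad or value of joint drum_right between 7.3998 and 7.6798 rad)), for 0.2 s.
2. the locking bar is home (within 2 mm of its stop) (value of joint lock_bar above 0.028 m), for 0.2 s.
At the end, for the whole second after the job is handed in: The drums show 4, 7 and 2 on top, each within 0.14 rad (8 degrees) of square, and the locking bar is within 2 mm of its right-hand stop (all of step 1 and value of joint lock_bar above 0.028 m); the robot touches nothing.
It fails at once if the counter is pressed or pushed with more than 15 N (contact force between counter and anything else above 15 N).
It fails at once if the candlestick is shifted by more than 15 mm (distance of candlestick from where it was at the start of the episode above 0.015 m).
It fails at once if the jar is shifted by more than 15 mm (distance of jar from where it was at the start of the episode above 0.015 m).
It fails at once if the brush is shifted by more than 15 mm (distance of brush from where it was at the start of the episode above 0.015 m).
It fails at once if the carton is shifted by more than 15 mm (distance of carton from where it was at the start of the episode above 0.015 m).
It also fails if it takes over 61 s, if anything falls off the work surface, if the arm or the gripper's body presses on something with over 40 N, if the wrist force passes 120 N, or if a joint passes its speed limit or range.

### The arm

A 6-joint arm with a two-finger parallel gripper is mounted at the origin on the work surface. World frame = base frame: x ahead of the robot, y to its left, z up, the work surface at z = 0. Lengths are in m, angles in rad, forces in N, time in s.
With the tool pointing down it reaches from about 0.35 to 0.925 m from the base axis. Payload 6.4 kg.
Tool frame: the origin (TCP) lies at the very end of the fingers, on their centre line; the grasp point (between the pads) lies pinch_z behind it (pinch_z is the distance from the TCP to the grasp point, in m); z points along the fingers, y is the direction in which the jaws open and shut (so a half turn about z gives the same grasp; the last joint's range is limited). The gripper opens to 85 mm and grips with 20 to 120 N. Pads are 22 mm wide; open, the fingers measure 114 mm over their backs; the gripper's body (76 mm by 85 mm) begins 54 mm behind the grasp point. The pads swing forward as they close: fully open they stand 13 mm farther back than shut.
Start: joints at [-1.364, 0.245, 1.558, -0, 1.339, -0.174], TCP at [0.242, -0.603, 0.231] pointing down, gripper open.
Joint ranges: [-3.13, 3.13], [-1.02, 2.26], [0.13, 2.54], [-0.95, 4.09], [0.21, 2.88], [-2.74, 2.74]. Speed limits (rad/s): [2.57, 2.57, 3.14, 3.14, 3.14, 3.14].

### API

Orientations are given as a unit quaternion [w, x, y, z].
In Python, from bench import observe, snapshot, camera_model, close_job, pinch_z gives the robot as it stands.
- The arm moves only by the tool arm_command, never from a script. Its argument "increments" is a list of rows, each an object with "translation": the shift along the tool's x, y, z in cm, a list of three; "yaw": the turn about the tool's z in rad; "fingers": the finger opening in cm, from 0 to 8.54. A call has 1 to 20 rows; each row shifts and turns the commanded pose from where the row before left it, along the tool's axes as they then stand; what a row does not reach is not made up. A row lasts 1/10 s, in which the tool goes at most 50 mm and 8.59 degrees, less where a joint would pass 70% of its speed; a pose out of reach is approached as far as the arm can. A call is refused whole if a number of a shift passes 5 or a number of a turn 0.15, either way. A call with a gripper value outside its range is refused whole. The fingers move at their own pace and stop on an object; "newtons" is the grip in N (left out, the last holds). Time passes only in rows, so rows that do not move let the fingers close. It gives the time, the measured TCP pose, the force and the opening at its end, in the units of the state.
- observe(): the state, without advancing time (a new reading comes with each control period).
- snapshot(name): name is "scene" or "side" or "wrist"; returns the picture (480x640x3 uint8, blue, green, red); there is no depth.
- camera_model(name): a dict with "fx", "fy", "cx", "cy" (pixels), "distortion" ([k1, k2, p1, p2, k3] as OpenCV has them; the pictures are not rectified), "T" (4x4, takes a point from camera to world coordinates); the wrist camera has in their place "T_tool_cam" (4x4, takes a point from camera to tool coordinates, whose origin is the TCP and whose axes are the flange's). Camera axes: x right, y up, looking along -z (the intrinsics and any distortion apply to the point x, -y, -z); pixel columns grow to the right and rows downward; lengths in m; the calibration is good to about 2 mm. A picture is of the moment at which its call begins: read the wrist's pose just before it. camera_model takes no time and is no camera call.
- close_job(): hands the job in, once; it reports no verdict.
The state is a dict: "time": time; "joints": joint angles; "dq": joint speeds; "joint_torque": joint torques, N m; "position": TCP position; "orientation": TCP orientation; "contact_force": force on the tool from outside, world axes, zero at the start; "wrist_torque": the same for the moment, N m; "opening": opening from 0.0 (shut) to 1.0 (fully open).
Only numpy, scipy, OpenCV 4.12 (cv2) and the standard library are available. Lean on these libraries where they do the work, as an engineer would, in place of code of your own. Each camera call takes 0.05 s, during which the arm holds its last target.

## Working session

There is one attempt and no reset: what is moved stays moved. The work goes in short steps, Python scripts to look and compute and a tool call to move; the robot and the scene stay as the last step left them, time stands still between calls to the robot, and variables do not carry over. Pictures are saved under pics/ and viewed, and the job is handed in when it is done.

Besides the shell and the picture viewer there is one more tool, called as name(argument=value, ...), one argument or row to a line, values as JSON. arm_command: Moves the arm, as the interface text tells. Its arguments: {"type":"object","properties":{"increments":{"type":"array","items":{"type":"object","properties":{"translation":{"type":"array","items":{"type":"number"}},"yaw":{"type":"number"},"fingers":{"type":"number"}}}},"newtons":{"type":"number"}},"required":["increments"]}

```bash
ls && mkdir -p pics
python3 - <<'E'
from bench import observe, snapshot, camera_model, pinch_z
import cv2, numpy as np
np.set_printoptions(precision=4,suppress=True)
o=observe()
for k,v in o.items(): print(k,v)
print(pinch_z)
for n in ("scene","side","wrist"):
    cv2.imwrite(f"pics/a_{n}.png",snapshot(n))
    print(n,camera_model(n))
E
```

```text
pics
time 0.0
joints [-1.3641  0.2458  1.559  -0.      1.3387 -0.1741]
dq [ 0.0004  0.0007  0.0003 -0.0006  0.0017 -0.002 ]
joint_torque [  0.003  -42.9508 -32.6127  -0.       0.0053  -0.    ]
position [ 0.2415 -0.6029  0.2302]
orientation [-0.001   0.9819  0.1892 -0.    ]
contact_force [-0.1     0.6853  0.5007]
wrist_torque [-0.0073  0.0309 -0.025 ]
opening 1.0007380934171712
0.0187
scene {'fx': 595.5315422049284, 'fy': 595.5315422049284, 'cx': 331.23206155948435, 'cy': 247.17332258626163, 'distortion': array([-0.0722,  0.    ,  0.    ,  0.    ,  0.    ]), 'T': array([[ 0.6342, -0.4897,  0.5984,  1.1394],
       [ 0.773 ,  0.4211, -0.4746, -0.3909],
       [-0.0196,  0.7635,  0.6455,  0.6524],
       [ 0.    ,  0.    ,  0.    ,  1.    ]])}
side {'fx': 536.557208606834, 'fy': 536.557208606834, 'cx': 315.2043389972183, 'cy': 241.08600813947834, 'distortion': array([0.0236, 0.    , 0.    , 0.    , 0.    ]), 'T': array([[-0.8563,  0.2612, -0.4455,  0.1298],
       [-0.5164, -0.4195,  0.7466,  0.7969],
       [ 0.0081,  0.8694,  0.4941,  0.5999],
       [ 0.    ,  0.    ,  0.    ,  1.    ]])}
wrist {'fx': 362.63451617717544, 'fy': 362.63451617717544, 'cx': 313.2197968746956, 'cy': 244.86902093107747, 'distortion': array([-0.0063,  0.    ,  0.    ,  0.    ,  0.    ]), 'T_tool_cam': array([[-0.0012,  0.9453,  0.3262,  0.0843],
       [ 1.    ,  0.0013, -0.0001,  0.0012],
       [-0.0005,  0.3262, -0.9453, -0.1432],
       [ 0.    ,  0.    ,  0.    ,  1.    ]])}
```

View pics/a_scene.png

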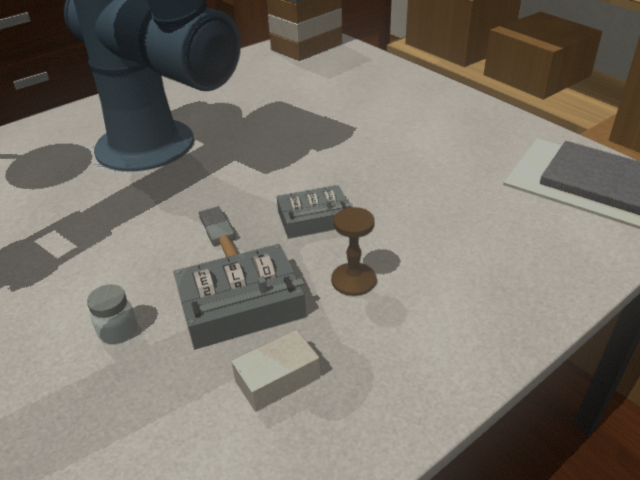

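View pics/a_side.png

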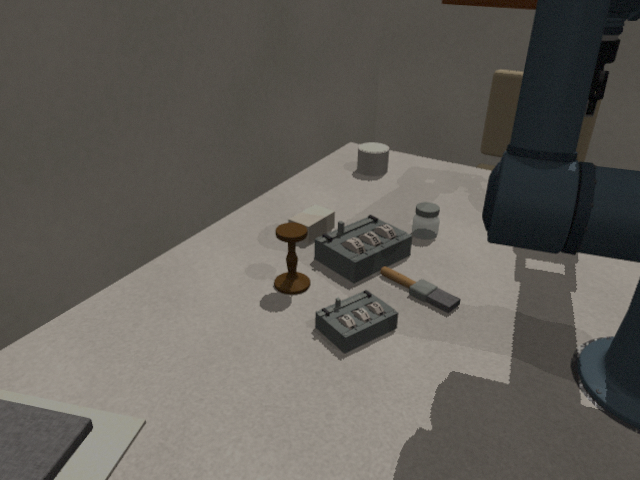

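View pics/a_wrist.png

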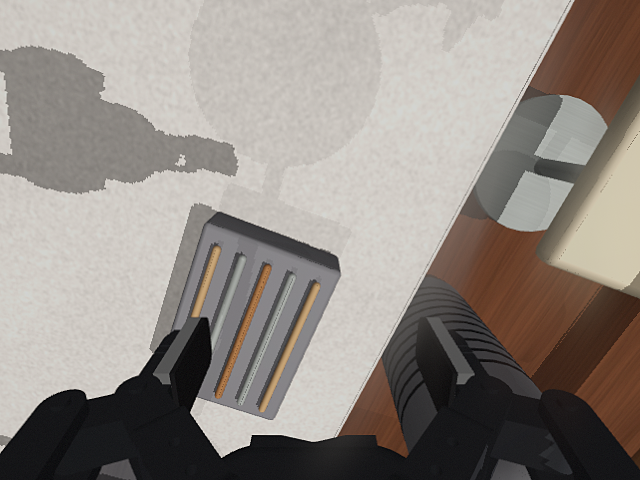

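The scene picture shows two counter-like things. One is at about (240,290) with the bar and knob, the other at about (313,208). In the side picture they are at (362,247) and (356,320). The larger looks like the first; I'll enlarge it to confirm and measure.

Run:
```python
import cv2
a=cv2.imread("pics/a_scene.png")[180:360,160:360]; b=cv2.imread("pics/a_side.png")[200:360,290:490]
cv2.imwrite("pics/b_scene.png",cv2.resize(a,None,fx=4,fy=3.3333,interpolation=cv2.INTER_CUBIC) if 0 else cv2.resize(a[:150],None,fx=4,fy=4,interpolation=cv2.INTER_CUBIC))
cv2.imwrite("pics/b_side.png",cv2.resize(b[:150],None,fx=4,fy=4,interpolation=cv2.INTER_CUBIC))
```

```text
(no output)
```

View pics/b_scene.png

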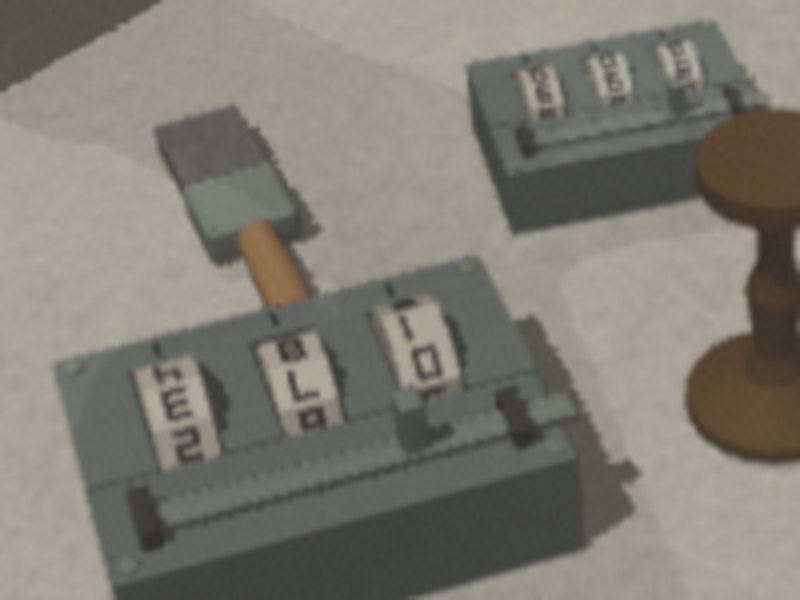

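View pics/b_side.png

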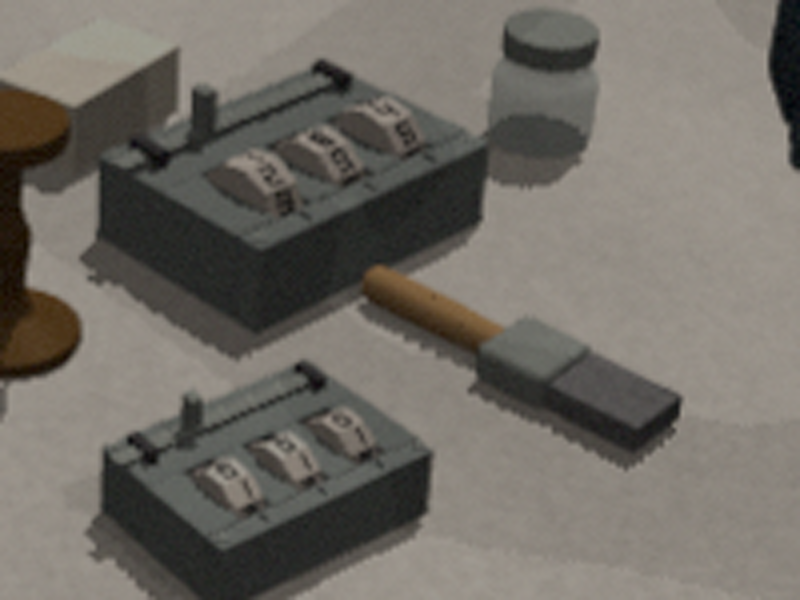

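The large one, in scene px (174–305, 245–340), is the counter: its casing is clearly bigger than the one at (313,208). I'll cast rays through the top corners onto z = 50 mm from both views.

```bash
cat > h.py <<'E'
import numpy as np, cv2
from bench import observe, snapshot, camera_model, pinch_z
from scipy.spatial.transform import Rotation as R
np.set_printoptions(precision=4,suppress=True)
def tool_T(o=None):
    o=o or observe(); q=o["orientation"]; T=np.eye(4)
    T[:3,:3]=R.from_quat([q[1],q[2],q[3],q[0]]).as_matrix(); T[:3,3]=o["position"]; return T
def K(m): return np.array([[m["fx"],0,m["cx"]],[0,m["fy"],m["cy"]],[0,0,1]])
def ray(name,px,Tt=None):
    m=camera_model(name)
    T=m["T"] if "T" in m else Tt@m["T_tool_cam"]
    u=cv2.undistortPoints(np.array(px,float).reshape(-1,1,2),K(m),m["distortion"]).reshape(-1,2)
    d=np.c_[u[:,0],-u[:,1],-np.ones(len(u))]@T[:3,:3].T
    return T[:3,3],d
def onplane(name,px,z,Tt=None):
    c,d=ray(name,px,Tt); return c+d*((z-c[2])/d[:,2])[:,None]
def proj(name,P,Tt=None):
    m=camera_model(name); T=m["T"] if "T" in m else Tt@m["T_tool_cam"]
    q=(np.atleast_2d(P)-T[:3,3])@T[:3,:3]; q=q*[1,-1,-1]
    return cv2.projectPoints(q,np.zeros(3),np.zeros(3),K(m),m["distortion"])[0].reshape(-1,2)
def tri(rs):
    A=np.zeros((3,3));b=np.zeros(3)
    for c,d in rs:
        d=d.ravel()/np.linalg.norm(d);M=np.eye(3)-np.outer(d,d);A+=M;b+=M@c
    return np.linalg.solve(A,b)
E
python3 - <<'E'
from h import *
s=np.array([(57,367),(470,258),(578,458),(112,585)])/4+[160,180]
P=onplane("scene",s,.05);print(P)
t=np.array([(488,140),(262,248),(105,163),(345,62)])/4+[290,200]
Q=onplane("side",t,.05);print(Q)
for i in range(4): print(tri([ray("scene",s[i:i+1]),ray("side",t[i:i+1])]))
# others
print("brush",onplane("scene",[(228,243),(208,212)],.01),"candle",onplane("scene",[(354,280)],.0),onplane("side",[(292,283)],0),"jar",onplane("scene",[(116,328)],0),"carton",onplane("scene",[(235,378),(250,402),(322,370)],0))
print(onplane("side",[(427,237)],0))
E
```

```text
[[ 0.4705 -0.1647  0.05  ]
 [ 0.5205 -0.0083  0.05  ]
 [ 0.6373 -0.0438  0.05  ]
 [ 0.5827 -0.2032  0.05  ]]
[[ 0.4648 -0.1649  0.05  ]
 [ 0.5167 -0.005   0.05  ]
 [ 0.6246 -0.0364  0.05  ]
 [ 0.5688 -0.2078  0.05  ]]
[ 0.4664 -0.1648  0.0485]
[ 0.5182 -0.0073  0.0481]
[ 0.6305 -0.0419  0.0447]
[ 0.5731 -0.2048  0.047 ]
brush [[ 0.4211 -0.0446  0.01  ]
 [ 0.3215 -0.0256  0.01  ]] candle [[0.6209 0.0649 0.    ]] [[0.6228 0.0592 0.    ]] jar [[ 0.4696 -0.273   0.    ]] carton [[ 0.6621 -0.185   0.    ]
 [ 0.7079 -0.1909  0.    ]
 [ 0.7276 -0.086   0.    ]]
[[ 0.4623 -0.2617  0.    ]]
```

Both views agree: the casing is about 164 x 122 mm, its top at about 48 mm, yawed about -18°, with its origin near (0.53, -0.10). I'll move the wrist over it and look straight down.

arm_command(
  increments=[
    {"translation": [2.9, -2.8, 0], "yaw": 0, "fingers": 0},
    {"translation": [2.9, -2.8, 0], "yaw": 0, "fingers": 0},
    {"translation": [2.9, -2.8, 0], "yaw": 0, "fingers": 0},
    {"translation": [2.9, -2.8, 0], "yaw": 0, "fingers": 0},
    {"translation": [2.9, -2.8, 0], "yaw": 0, "fingers": 0},
    {"translation": [2.9, -2.8, 0], "yaw": 0, "fingers": 0},
    {"translation": [2.9, -2.8, 0], "yaw": 0, "fingers": 0},
    {"translation": [2.9, -2.8, 0], "yaw": 0, "fingers": 0},
    {"translation": [2.9, -2.8, 0], "yaw": 0, "fingers": 0},
    {"translation": [2.9, -2.8, 0], "yaw": 0, "fingers": 0},
    {"translation": [2.9, -2.8, 0], "yaw": 0, "fingers": 0},
    {"translation": [2.9, -2.8, 0], "yaw": 0, "fingers": 0},
    {"translation": [2.9, -2.8, 0], "yaw": 0, "fingers": 0},
    {"translation": [2.9, -2.8, 0], "yaw": 0, "fingers": 0},
    {"translation": [0, 0, 0.6], "yaw": 0.138, "fingers": 0},
    {"translation": [0, 0, 0.6], "yaw": 0.138, "fingers": 0},
    {"translation": [0, 0, 0.6], "yaw": 0.138, "fingers": 0},
    {"translation": [0, 0, 0.6], "yaw": 0.138, "fingers": 0},
    {"translation": [0, 0, 0.6], "yaw": 0.138, "fingers": 0},
    {"translation": [0, 0, 0], "yaw": 0, "fingers": 0},
  ],
  newtons=40,
)

```text
time: 2.15
position: [0.4721, -0.0883, 0.2001]
orientation: [-0.0, 0.988, -0.154, -0.001]
contact_force: [-0.4, 0.6, -0.1]
opening: -0.004
```

Run:
```python
from h import *
o=observe();T=tool_T(o);np.save("T1.npy",T);im=snapshot("wrist");cv2.imwrite("pics/c_w.png",im)
print(o["time"],T,o["opening"],o["contact_force"],o["joints"])
```

```text
2.15 [[ 0.9527 -0.3039 -0.0022  0.4721]
 [-0.3039 -0.9527  0.0009 -0.0883]
 [-0.0023 -0.0002 -1.      0.2001]
 [ 0.      0.      0.      1.    ]] -0.003775852052360459 [-0.3674  0.5942 -0.1082] [-0.4215 -0.1303  2.0089 -0.      1.2654  1.4581]
```

View pics/c_w.png

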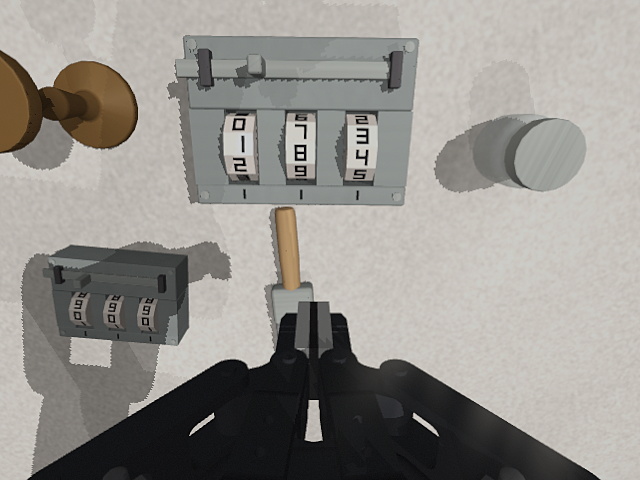

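The wrist picture shows the larger counter at px (183–419, 37–205), with the drums near (240,147), (301,147) and (361,147) and the knob at about (255,65). The small look-alike is at (120,300). I'll enlarge the drums and measure.

Run:
```python
from h import *
T=np.load("T1.npy");im=cv2.imread("pics/c_w.png")
c=im[30:210,175:425];cv2.imwrite("pics/c_w2.png",cv2.resize(c,None,fx=3.2,fy=3.2,interpolation=cv2.INTER_CUBIC))
P=onplane("wrist",[(184,37),(419,39),(407,205),(190,202)],.05,T);print(P)
print(np.linalg.norm(P[0]-P[1]),np.linalg.norm(P[1]-P[2]),np.linalg.norm(P[3]-P[2]))
m=P.mean(0)
y=(P[0]+P[3]-P[1]-P[2])[:2];y/=np.linalg.norm(y);print("yaw",np.degrees(np.arctan2(-y[0],y[1])));x=np.array([y[1],-y[0]])
print("orig",m[:2]-.0165*x)
```

```text
[[ 0.6343 -0.044   0.05  ]
 [ 0.5817 -0.2038  0.05  ]
 [ 0.4657 -0.1683  0.05  ]
 [ 0.5226  0.0011  0.05  ]]
0.16819311394539221 0.12128611822632827 0.1787120089624569
yaw -18.394899641746047
orig [ 0.5354 -0.0985]
```

View pics/c_w2.png

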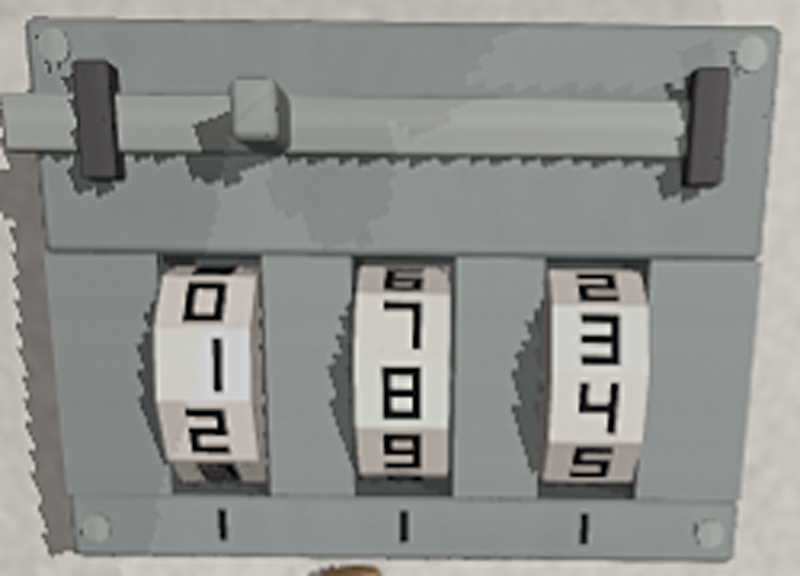

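Run:
```python
from h import *
T=np.load("T1.npy")
f=lambda p:np.array(p,float)/3.2+[175,30]
P=onplane("wrist",f([(27,18),(778,28),(735,560),(75,552)]),.05,T);print(P)
print([np.linalg.norm(P[i]-P[(i+1)%4]) for i in range(4)])
m=P.mean(0)
y=(P[0]+P[3]-P[1]-P[2])[:2];y/=np.linalg.norm(y);x=np.array([y[1],-y[0]])
o=m[:2]-.0165*x
print("yaw",np.degrees(np.arctan2(-y[0],y[1])),"orig",o)
C=lambda P:np.c_[(P[:,:2]-o)@x,(P[:,:2]-o)@y]*1000
print("marks",C(onplane("wrist",f([(222,525),(403,525),(584,528)]),.05,T)))
print("slots",C(onplane("wrist",f([(155,256),(260,256),(355,258),(455,258),(545,258),(648,258),(172,492),(270,492),(358,494),(455,494),(541,497),(635,497)]),.05,T)))
print("knob",C(onplane("wrist",f([(256,97)]),.079,T)))
for n,cx,rows in [("L",208,[272,327,410,463]),("M",404,[291,363,430,475]),("R",597,[300,372,443,483])]:
    Q=onplane("wrist",f([(cx,r) for r in rows]),.062,T);print(n,C(Q))
m=camera_model("wrist");c=(T@m["T_tool_cam"])[:3,3];print("cam",C(c[None]),c)
```

```text
[[ 0.6352 -0.044   0.05  ]
 [ 0.5821 -0.2032  0.05  ]
 [ 0.4663 -0.1664  0.05  ]
 [ 0.5201 -0.0053  0.05  ]]
[np.float64(0.1678613872280926), np.float64(0.12143499312023431), np.float64(0.16989126439001315), np.float64(0.12139478623848483)]
yaw -18.46182363740017 orig [ 0.5353 -0.0995]
marks [[-36.7324  46.3814]
 [-36.1736   0.2092]
 [-36.3749 -45.987 ]]
slots [[ 27.5338  59.0827]
 [ 27.8152  34.1797]
 [ 27.6328  11.6661]
 [ 27.9185 -12.0436]
 [ 28.1832 -33.381 ]
 [ 28.495  -57.8047]
 [-28.4547  58.6064]
 [-28.1602  33.8274]
 [-28.3981  11.5942]
 [-28.0984 -12.9262]
 [-28.5886 -34.695 ]
 [-28.2902 -58.4794]]
knob [[57.8662 29.5232]]
L [[ 24.0072  44.4097]
 [ 11.9859  45.0495]
 [ -6.8361  46.0543]
 [-19.3077  46.722 ]]
M [[ 20.421   -0.3438]
 [  4.4679  -0.3676]
 [-10.9422  -0.3902]
 [-21.6147  -0.4056]]
R [[ 19.0104 -44.7204]
 [  2.9913 -45.6094]
 [-13.4264 -46.5223]
 [-22.962  -47.0533]]
cam [[21.9343 -9.2563]] [ 0.5531 -0.1152  0.3431]
```

The marks, slots and knob all agree with the description within about 1–2 mm: origin (0.535, -0.0995), yaw -18.4°. Next, the angle and height of each drum from its corner edges.

```bash
cat >> h.py <<'E'
O=np.array([.5353,-.0995]);YAW=np.radians(-18.43)
X=np.array([np.cos(YAW),np.sin(YAW)]);Y=np.array([-np.sin(YAW),np.cos(YAW)])
def W(x,y,z): 
    return np.r_[O+X*x/1000+Y*y/1000,z/1000]
def toC(p): p=np.atleast_2d(p);return np.c_[(p[:,:2]-O)@X*1000,(p[:,:2]-O)@Y*1000,p[:,2]*1000]
from scipy.optimize import least_squares
def drumfit(y,px,n_first,T,name="wrist"):
    # px: edge pixels top->bottom (edge k lies between digit n_first+k and n_first+k+1)
    px=np.array(px,float)
    def res(p):
        v,dz=p;k=np.arange(len(px))
        a=v-(n_first+k+.5)*np.pi/5
        P=np.array([W(26.3*np.sin(t),y,37+dz+26.3*np.cos(t)) for t in a])
        return np.r_[(proj(name,P,T)-px)[:,1],dz*.1]
    b=None
    for v0 in np.arange(0,6.28,.3):
        r=least_squares(res,[v0,0])
        if b is None or r.cost<b.cost:b=r
    v,dz=b.x; return v%(2*np.pi),(v/(np.pi/5))%10,dz,b.fun
E
python3 - <<'E'
from h import *
T=np.load("T1.npy");f=lambda p:np.array(p,float)/3.2+[175,30]
for y,cx,rows,n in [(46,208,[327,410],0),(46,208,[272,327,410,463],-1),(0,404,[291,363,430,475],6),(-46,597,[300,372,443,483],2)]:
    print(drumfit(y,f([(cx,r) for r in rows]),n,T))
p=[W(0,0,62),W(0,46,62),W(0,-46,62),W(56,30,79)];print(p)
E
```

```text
(np.float64(0.7613073606300433), np.float64(1.211658296565156), np.float64(10.75225653168156), array([ 1.3388, -1.3129,  1.0752]))
(np.float64(0.7733371669902906), np.float64(1.2308043280318728), np.float64(11.651404992903778), array([ 1.0306,  0.964 , -1.6233,  0.3298,  1.1651]))
(np.float64(4.920886796430306), np.float64(7.831834580475245), np.float64(4.329766503869202), array([ 1.2065, -0.9758,  0.1875, -0.0256,  0.433 ]))
(np.float64(2.3471347043040702), np.float64(3.735580902925269), np.float64(9.710030351296249), array([ 0.8557, -0.2749, -0.4183, -0.0756,  0.971 ]))
[array([ 0.5353, -0.0995,  0.062 ]), array([ 0.5498, -0.0559,  0.062 ]), array([ 0.5208, -0.1431,  0.062 ]), array([ 0.5979, -0.0887,  0.079 ])]
```

Readings by the flats: left about 1.2, middle about 7.8, right about 3.7. That means rolling roughly +2.8, -0.8 and -1.7 digits. I'll start with the middle drum, hovering at counter x=+7, z≈75 mm.

arm_command(
  increments=[
    {"translation": [1.41, -0.19, 2.5], "yaw": 0.013, "fingers": 0},
    {"translation": [1.41, -0.19, 2.5], "yaw": 0, "fingers": 0},
    {"translation": [1.41, -0.19, 2.5], "yaw": 0, "fingers": 0},
    {"translation": [1.41, -0.19, 2.5], "yaw": 0, "fingers": 0},
    {"translation": [1.41, -0.19, 2.5], "yaw": 0, "fingers": 0},
    {"translation": [0, 0, 0], "yaw": 0, "fingers": 0},
    {"translation": [0, 0, 0], "yaw": 0, "fingers": 0},
  ],
)

```text
time: 2.9
position: [0.5426, -0.1017, 0.0765]
orientation: [-0.0, 0.987, -0.16, -0.0]
contact_force: [0.4, -0.6, 0.0]
opening: 0.0
```

```bash
cat > st.py <<'E'
from h import *
o=observe();T=tool_T(o)
print("t %.2f"%o["time"],"C",toC(o["position"])[0].round(2),"F world",o["contact_force"].round(2) if hasattr(o["contact_force"],"round") else o["contact_force"],"yaw",round(float(np.degrees(np.arctan2(T[1,0],T[0,0]))),2))
E
python3 st.py; python3 -c "
from h import *
T=tool_T();cv2.imwrite('pics/d_w.png',snapshot('wrist')[150:480,150:500])"
```

```text
t 2.90 C [ 7.61  0.2  76.47] F world [ 0.44 -0.57  0.04] yaw -18.37
```

View pics/d_w.png

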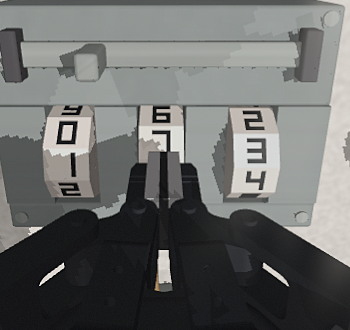

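The tip is over the middle drum. Now I'll feel downwards in small steps.

arm_command(
  increments=[
    {"translation": [0, 0, 0.35], "fingers": 0},
    {"translation": [0, 0, 0.3], "fingers": 0},
    {"translation": [0, 0, 0.1], "fingers": 0},
    {"translation": [0, 0, 0.0], "fingers": 0},
  ],
)

```text
invalid input
```

arm_command(
  increments=[
    {"translation": [0, 0, 0.1], "fingers": 0},
    {"translation": [0, 0, 0.05], "fingers": 0},
  ],
)

```text
invalid input
```

arm_command(
  increments=[
    {"translation": [0, 0, 0.05], "fingers": 0},
    {"translation": [0, 0, 0.05], "fingers": 0},
  ],
)

```text
invalid input
```

Every row needs the yaw value.

arm_command(
  increments=[
    {"translation": [0, 0, 0.35], "yaw": 0, "fingers": 0},
    {"translation": [0, 0, 0.3], "yaw": 0, "fingers": 0},
    {"translation": [0, 0, 0.1], "yaw": 0, "fingers": 0},
    {"translation": [0, 0, 0.0], "yaw": 0, "fingers": 0},
  ],
)

```text
time: 3.35
position: [0.5426, -0.1017, 0.0689]
orientation: [0.0, 0.987, -0.16, 0.0]
contact_force: [0.2, -0.1, -0.3]
opening: 0.001
```

```bash
python3 st.py
```

```text
t 3.35 C [ 7.63  0.2  68.95] F world [ 0.2  -0.13 -0.26] yaw -18.45
```

arm_command(
  increments=[
    {"translation": [0, 0, 0.1], "yaw": 0, "fingers": 0},
    {"translation": [0, 0, 0.05], "yaw": 0, "fingers": 0},
  ],
)

```text
time: 3.55
position: [0.5427, -0.1018, 0.0673]
orientation: [-0.0, 0.987, -0.16, 0.0]
contact_force: [0.7, 0.1, 0.4]
opening: 0.001
```

arm_command(
  increments=[
    {"translation": [0, 0, 0.05], "yaw": 0, "fingers": 0},
    {"translation": [0, 0, 0.03], "yaw": 0, "fingers": 0},
  ],
)

```text
time: 3.75
position: [0.5427, -0.1018, 0.0664]
orientation: [-0.0, 0.987, -0.16, -0.0]
contact_force: [0.9, 0.4, -0.1]
opening: -0.001
```

arm_command(
  increments=[
    {"translation": [0, 0, 0.04], "yaw": 0, "fingers": 0},
    {"translation": [0, 0, 0.03], "yaw": 0, "fingers": 0},
  ],
)

```text
time: 3.95
position: [0.5427, -0.1017, 0.0657]
orientation: [-0.0, 0.987, -0.16, -0.0]
contact_force: [0.2, -0.3, -0.3]
opening: -0.005
```

arm_command(
  increments=[
    {"translation": [0, 0, 0.04], "yaw": 0, "fingers": 0},
    {"translation": [0, 0, 0.03], "yaw": 0, "fingers": 0},
  ],
)

```text
time: 4.15
position: [0.5427, -0.1018, 0.065]
orientation: [0.0, 0.987, -0.16, -0.0]
contact_force: [-0.2, -0.2, -0.2]
opening: 0.001
```

arm_command(
  increments=[
    {"translation": [0, 0, 0.04], "yaw": 0, "fingers": 0},
    {"translation": [0, 0, 0.03], "yaw": 0, "fingers": 0},
  ],
)

```text
time: 4.35
position: [0.5427, -0.1018, 0.0644]
orientation: [-0.0, 0.987, -0.16, -0.0]
contact_force: [0.2, -0.2, 0.7]
opening: -0.004
```

arm_command(
  increments=[
    {"translation": [0, 0, 0.04], "yaw": 0, "fingers": 0},
    {"translation": [0, 0, 0.03], "yaw": 0, "fingers": 0},
  ],
)

```text
time: 4.55
position: [0.5427, -0.1018, 0.0637]
orientation: [0.0, 0.987, -0.16, -0.0]
contact_force: [-0.0, -0.1, 0.1]
opening: -0.001
```

arm_command(
  increments=[
    {"translation": [0, 0, 0.02], "yaw": 0, "fingers": 0},
    {"translation": [0, 0, 0.02], "yaw": 0, "fingers": 0},
  ],
)

```text
time: 4.75
position: [0.5427, -0.1018, 0.0633]
orientation: [0.0, 0.987, -0.16, 0.0]
contact_force: [0.2, -0.4, -0.2]
opening: -0.002
```

arm_command(
  increments=[
    {"translation": [0, 0, 0.04], "yaw": 0, "fingers": 0},
    {"translation": [0, 0, 0.03], "yaw": 0, "fingers": 0},
  ],
)

```text
time: 4.95
position: [0.5428, -0.1018, 0.0627]
orientation: [0.0, 0.987, -0.16, 0.0]
contact_force: [-0.3, 0.3, 1.2]
opening: -0.0
```

arm_command(
  increments=[
    {"translation": [0, 0, 0.04], "yaw": 0, "fingers": 0},
    {"translation": [0, 0, 0.02], "yaw": 0, "fingers": 0},
  ],
)

```text
time: 5.15
position: [0.543, -0.1019, 0.0624]
orientation: [0.0, 0.987, -0.16, 0.0]
contact_force: [-0.5, -0.4, 2.4]
opening: -0.003
```

Contact at z≈62.8 mm. I'll press slightly more and drag towards the reader in stages.

arm_command(
  increments=[
    {"translation": [0, 0, 0.03], "yaw": 0, "fingers": 0},
    {"translation": [-0.15, 0, 0.02], "yaw": 0, "fingers": 0},
    {"translation": [-0.15, 0, 0.0], "yaw": 0, "fingers": 0},
  ],
)

```text
time: 5.45
position: [0.541, -0.1012, 0.0623]
orientation: [0.0, 0.987, -0.16, 0.001]
contact_force: [2.5, -0.3, 5.2]
opening: -0.0
```

```bash
python3 st.py; python3 -c "
from h import *
cv2.imwrite('pics/e1.png',cv2.resize(snapshot('wrist')[220:380,180:420],None,fx=3,fy=3))"
```

```text
t 5.45 C [ 5.92  0.16 62.34] F world [ 2.51 -0.33  5.23] yaw -18.47
```

View pics/e1.png

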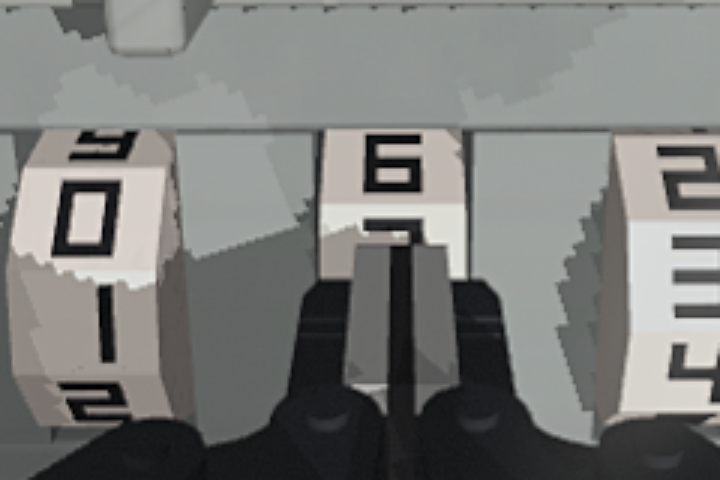

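arm_command(
  increments=[
    {"translation": [-0.15, 0, 0.0], "yaw": 0, "fingers": 0},
    {"translation": [-0.15, 0, 0.0], "yaw": 0, "fingers": 0},
  ],
)

```text
time: 5.7
position: [0.5379, -0.1002, 0.0624]
orientation: [0.0, 0.987, -0.16, 0.001]
contact_force: [0.6, -0.6, 5.9]
opening: -0.002
```

arm_command(
  increments=[
    {"translation": [-0.15, 0, 0.0], "yaw": 0, "fingers": 0},
    {"translation": [-0.15, 0, 0.0], "yaw": 0, "fingers": 0},
  ],
)

```text
time: 5.9
position: [0.5348, -0.0992, 0.0623]
orientation: [0.0, 0.987, -0.16, 0.001]
contact_force: [1.6, -0.4, 6.6]
opening: -0.002
```

```bash
python3 st.py; python3 -c "
from h import *
cv2.imwrite('pics/e2.png',cv2.resize(snapshot('wrist')[220:380,180:420],None,fx=3,fy=3))"
```

```text
t 5.90 C [-0.57  0.15 62.32] F world [ 1.59 -0.44  6.64] yaw -18.46
```

View pics/e2.png

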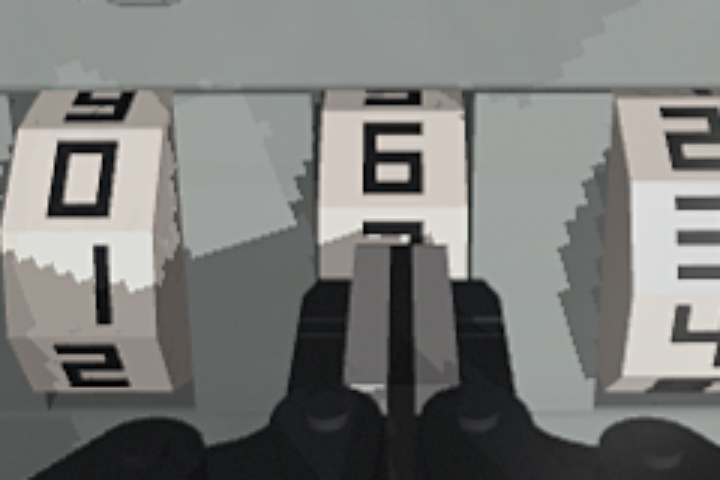

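Rolling without slip. Another 4.5 mm.

arm_command(
  increments=[
    {"translation": [-0.15, 0, 0.0], "yaw": 0, "fingers": 0},
    {"translation": [-0.15, 0, 0.0], "yaw": 0, "fingers": 0},
    {"translation": [-0.15, 0, 0.0], "yaw": 0, "fingers": 0},
  ],
)

```text
time: 6.25
position: [0.5299, -0.0975, 0.0619]
orientation: [0.0, 0.987, -0.16, 0.0]
contact_force: [-0.0, -0.2, 4.2]
opening: 0.004
```

```bash
python3 st.py; python3 -c "
from h import *
np.save('T2.npy',tool_T())
cv2.imwrite('pics/e3.png',snapshot('wrist'))
cv2.imwrite('pics/e3b.png',cv2.resize(cv2.imread('pics/e3.png')[220:380,180:420],None,fx=3,fy=3))"
```

```text
t 6.25 C [-5.71  0.17 61.86] F world [-0.03 -0.16  4.19] yaw -18.46
```

View pics/e3b.png

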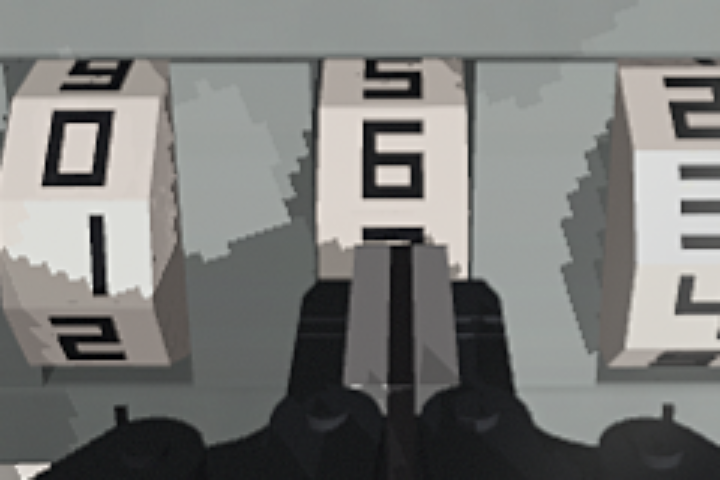

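Run:
```python
from h import *
T=np.load("T2.npy")
def pr(v,dz,n,y):
    a=v-(n+.5)*np.pi/5;return proj("wrist",W(26.3*np.sin(a),y,37+dz+26.3*np.cos(a)),T)[0]
for d in (6.8,7,7.2,7.4,7.6):
    v=d*np.pi/5; print(d,[((pr(v,0,n,0)-[180,220])*3).round() for n in (4,5,6)])
# sanity: left drum at d=1.2 edges -1/0,0/1
for d in (1.1,1.2,1.3): print(d,[((pr(d*np.pi/5,0,n,46)-[180,220])*3).round() for n in (-1,0,1)])
for d in (3.6,3.7,3.8): print(d,[((pr(d*np.pi/5,0,n,-46)-[180,220])*3).round() for n in (1,2,3)])
```

```text
6.8 [array([395.,  54.]), array([395., 129.]), array([395., 239.])]
7 [array([395.,  46.]), array([395., 109.]), array([395., 217.])]
7.2 [array([395.,  41.]), array([395.,  92.]), array([395., 194.])]
7.4 [array([395.,  39.]), array([395.,  77.]), array([395., 172.])]
7.6 [array([395.,  40.]), array([395.,  64.]), array([395., 150.])]
1.1 [array([ 90., 101.]), array([ 79., 206.]), array([ 88., 307.])]
1.2 [array([92., 92.]), array([ 80., 195.]), array([ 86., 299.])]
1.3 [array([94., 84.]), array([ 80., 183.]), array([ 85., 290.])]
3.6 [array([689.,  63.]), array([707., 149.]), array([709., 260.])]
3.7 [array([687.,  58.]), array([706., 138.]), array([710., 250.])]
3.8 [array([684.,  53.]), array([705., 128.]), array([710., 239.])]
```

The middle drum stands at about 7.05 (5/6 edge at crop row 103, against 109 expected for exactly 7). I'll lift and move to the right drum, which reads about 3.6.

arm_command(
  increments=[
    {"translation": [0, 0, -0.5], "yaw": 0, "fingers": 0},
    {"translation": [0, 0, -0.5], "yaw": 0, "fingers": 0},
    {"translation": [0.45, 1.54, 0], "yaw": 0, "fingers": 0},
    {"translation": [0.45, 1.54, 0], "yaw": 0, "fingers": 0},
    {"translation": [0.45, 1.54, 0], "yaw": 0, "fingers": 0},
    {"translation": [0, 0, 0.3], "yaw": 0, "fingers": 0},
    {"translation": [0, 0, 0.1], "yaw": 0, "fingers": 0},
    {"translation": [0, 0, 0], "yaw": 0, "fingers": 0},
  ],
)

```text
time: 7.1
position: [0.5276, -0.1453, 0.0669]
orientation: [-0.0, 0.987, -0.16, -0.001]
contact_force: [0.2, 0.5, -0.2]
opening: 0.0
```

```bash
python3 st.py; python3 -c "
from h import *
np.save('T3.npy',tool_T())
cv2.imwrite('pics/f1.png',snapshot('wrist'))
cv2.imwrite('pics/f1b.png',cv2.resize(cv2.imread('pics/f1.png')[220:400,100:420],None,fx=2.5,fy=2.5))"
```

```text
t 7.10 C [  7.19 -45.91  66.86] F world [ 0.2   0.48 -0.19] yaw -18.47
```

View pics/f1b.png

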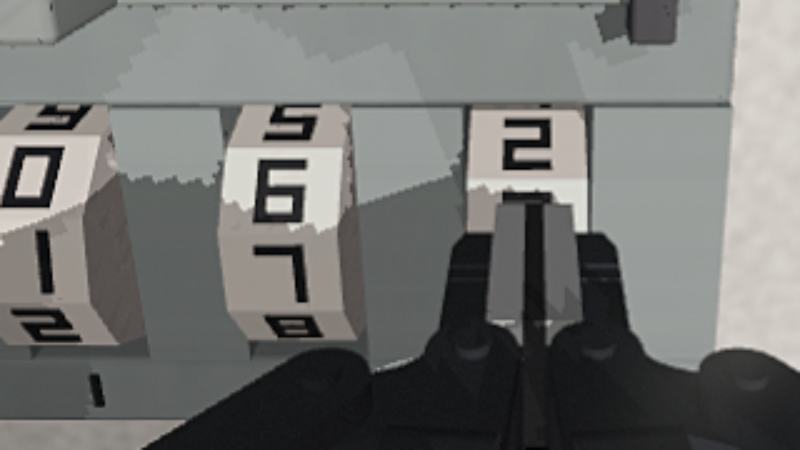

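```bash
cat >> h.py <<'E'
def table(T,y,ds,ns,off,s,dzs=(0,)):
    for dz in dzs:
        for d in ds:
            r=[]
            for n in ns:
                a=(d-n-.5)*np.pi/5
                r.append(((proj("wrist",W(26.3*np.sin(a),y,37+dz+26.3*np.cos(a)),T)[0]-off)*s).round(0))
            print("dz",dz,"d",d,[tuple(q) for q in r])
E
python3 - <<'E'
from h import *
T=np.load("T3.npy")
table(T,0,(6.9,7,7.1),(5,6,7),[100,220],2.5,(-3,0,3))
table(T,46,(1.1,1.2),(-1,0,1),[100,220],2.5,(-3,0,3))
E
```

```text
dz -3 d 6.9 [(np.float64(290.0), np.float64(147.0)), (np.float64(284.0), np.float64(233.0)), (np.float64(293.0), np.float64(303.0))]
dz -3 d 7 [(np.float64(291.0), np.float64(139.0)), (np.float64(284.0), np.float64(224.0)), (np.float64(292.0), np.float64(298.0))]
dz -3 d 7.1 [(np.float64(292.0), np.float64(132.0)), (np.float64(284.0), np.float64(215.0)), (np.float64(291.0), np.float64(293.0))]
dz 0 d 6.9 [(np.float64(286.0), np.float64(153.0)), (np.float64(280.0), np.float64(241.0)), (np.float64(290.0), np.float64(312.0))]
dz 0 d 7 [(np.float64(287.0), np.float64(145.0)), (np.float64(280.0), np.float64(232.0)), (np.float64(288.0), np.float64(307.0))]
dz 0 d 7.1 [(np.float64(288.0), np.float64(138.0)), (np.float64(280.0), np.float64(223.0)), (np.float64(287.0), np.float64(302.0))]
dz 3 d 6.9 [(np.float64(281.0), np.float64(160.0)), (np.float64(276.0), np.float64(249.0)), (np.float64(285.0), np.float64(322.0))]
dz 3 d 7 [(np.float64(283.0), np.float64(152.0)), (np.float64(276.0), np.float64(240.0)), (np.float64(284.0), np.float64(317.0))]
dz 3 d 7.1 [(np.float64(284.0), np.float64(145.
[... 160 characters left out ...]
loat64(215.0)), (np.float64(53.0), np.float64(293.0))]
dz -3 d 1.2 [(np.float64(59.0), np.float64(125.0)), (np.float64(41.0), np.float64(206.0)), (np.float64(50.0), np.float64(286.0))]
dz 0 d 1.1 [(np.float64(48.0), np.float64(138.0)), (np.float64(32.0), np.float64(223.0)), (np.float64(45.0), np.float64(301.0))]
dz 0 d 1.2 [(np.float64(51.0), np.float64(131.0)), (np.float64(32.0), np.float64(214.0)), (np.float64(42.0), np.float64(295.0))]
dz 3 d 1.1 [(np.float64(40.0), np.float64(145.0)), (np.float64(23.0), np.float64(231.0)), (np.float64(37.0), np.float64(311.0))]
dz 3 d 1.2 [(np.float64(43.0), np.float64(138.0)), (np.float64(24.0), np.float64(222.0)), (np.float64(34.0), np.float64(304.0))]
```

arm_command(
  increments=[
    {"translation": [0, 0, 0.04], "yaw": 0, "fingers": 0},
    {"translation": [0, 0, 0.03], "yaw": 0, "fingers": 0},
  ],
)

```text
time: 7.35
position: [0.5281, -0.1452, 0.0668]
orientation: [-0.0, 0.987, -0.16, -0.0]
contact_force: [-0.5, 0.4, 0.1]
opening: -0.002
```

arm_command(
  increments=[
    {"translation": [0, 0, 0.04], "yaw": 0, "fingers": 0},
    {"translation": [0, 0, 0.03], "yaw": 0, "fingers": 0},
  ],
)

```text
time: 7.55
position: [0.5281, -0.1454, 0.0661]
orientation: [0.0, 0.987, -0.16, 0.0]
contact_force: [0.2, -0.0, 0.2]
opening: 0.002
```

The middle drum fits 7.00 (edges at 147/230/308, expected 145/232/307). Now feeling down on the right drum.

arm_command(
  increments=[
    {"translation": [0, 0, 0.04], "yaw": 0, "fingers": 0},
    {"translation": [0, 0, 0.04], "yaw": 0, "fingers": 0},
  ],
)

```text
time: 7.75
position: [0.5282, -0.1455, 0.0655]
orientation: [-0.0, 0.987, -0.16, 0.0]
contact_force: [-0.2, 1.1, 3.2]
opening: -0.003
```

arm_command(
  increments=[
    {"translation": [0, 0, 0.04], "yaw": 0, "fingers": 0},
    {"translation": [0, 0, 0.04], "yaw": 0, "fingers": 0},
  ],
)

```text
time: 7.95
position: [0.5286, -0.1457, 0.065]
orientation: [0.0, 0.987, -0.16, 0.0]
contact_force: [-0.5, 1.1, 4.6]
opening: -0.002
```

arm_command(
  increments=[
    {"translation": [-0.15, 0, 0.0], "yaw": 0, "fingers": 0},
    {"translation": [-0.15, 0, 0.0], "yaw": 0, "fingers": 0},
  ],
)

```text
time: 8.15
position: [0.5261, -0.1449, 0.0652]
orientation: [0.0, 0.987, -0.16, 0.001]
contact_force: [3.2, 1.2, 4.6]
opening: 0.001
```

arm_command(
  increments=[
    {"translation": [-0.15, 0, 0.02], "yaw": 0, "fingers": 0},
    {"translation": [-0.15, 0, 0.02], "yaw": 0, "fingers": 0},
  ],
)

```text
time: 8.35
position: [0.5229, -0.1439, 0.0648]
orientation: [0.0, 0.987, -0.16, 0.001]
contact_force: [1.3, 1.0, 6.4]
opening: 0.002
```

arm_command(
  increments=[
    {"translation": [-0.15, 0, 0.02], "yaw": 0, "fingers": 0},
    {"translation": [-0.15, 0, 0.01], "yaw": 0, "fingers": 0},
  ],
)

```text
time: 8.55
position: [0.5198, -0.1428, 0.0644]
orientation: [0.0, 0.987, -0.16, 0.0]
contact_force: [0.9, 1.9, 6.4]
opening: -0.002
```

```bash
python3 st.py; python3 -c "
from h import *
np.save('T4.npy',tool_T())
cv2.imwrite('pics/f2.png',snapshot('wrist'))
cv2.imwrite('pics/f2b.png',cv2.resize(cv2.imread('pics/f2.png')[220:400,100:420],None,fx=2.5,fy=2.5))
T=np.load('T4.npy');table(T,-46,(3,3.2),(1,2,3),[100,220],2.5,(2.7,))"
```

```text
t 8.55 C [ -0.98 -46.    64.38] F world [0.88 1.9  6.41] yaw -18.46
dz 2.7 d 3 [(np.float64(528.0), np.float64(116.0)), (np.float64(528.0), np.float64(206.0)), (np.float64(528.0), np.float64(285.0))]
dz 2.7 d 3.2 [(np.float64(528.0), np.float64(101.0)), (np.float64(528.0), np.float64(187.0)), (np.float64(528.0), np.float64(272.0))]
```

View pics/f2b.png

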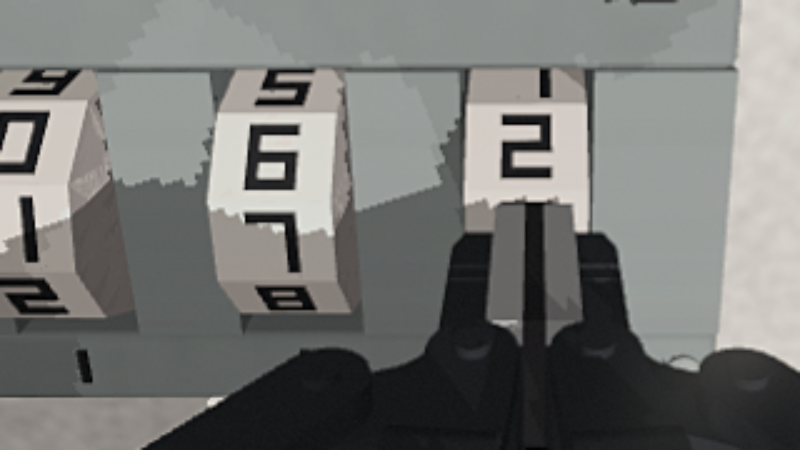

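The right drum is now at about 3.19. I'll continue the stroke.

arm_command(
  increments=[
    {"translation": [-0.15, 0, 0.0], "yaw": 0, "fingers": 0},
    {"translation": [-0.15, 0, 0.0], "yaw": 0, "fingers": 0},
  ],
)

```text
time: 8.8
position: [0.5168, -0.1418, 0.0641]
orientation: [0.0, 0.987, -0.16, 0.0]
contact_force: [2.7, -0.1, 5.0]
opening: -0.0
```

arm_command(
  increments=[
    {"translation": [-0.15, 0, 0.0], "yaw": 0, "fingers": 0},
    {"translation": [-0.15, 0, 0.0], "yaw": 0, "fingers": 0},
  ],
)

```text
time: 9.0
position: [0.5143, -0.141, 0.0642]
orientation: [0.0, 0.987, -0.16, 0.001]
contact_force: [1.7, 1.0, 5.2]
opening: -0.003
```

arm_command(
  increments=[
    {"translation": [-0.15, 0, 0.0], "yaw": 0, "fingers": 0},
    {"translation": [-0.15, 0, 0.0], "yaw": 0, "fingers": 0},
  ],
)

```text
time: 9.2
position: [0.5113, -0.14, 0.0642]
orientation: [0.0, 0.987, -0.16, 0.0]
contact_force: [0.7, -0.4, 5.6]
opening: -0.0
```

arm_command(
  increments=[
    {"translation": [-0.15, 0, 0.0], "yaw": 0, "fingers": 0},
    {"translation": [-0.1, 0, 0.0], "yaw": 0, "fingers": 0},
  ],
)

```text
time: 9.4
position: [0.5086, -0.1391, 0.064]
orientation: [0.0, 0.987, -0.16, 0.0]
contact_force: [1.1, 1.9, 6.0]
opening: -0.008
```

```bash
python3 st.py; python3 -c "
from h import *
np.save('T4.npy',tool_T())
cv2.imwrite('pics/f3.png',snapshot('wrist'))
cv2.imwrite('pics/f3b.png',cv2.resize(cv2.imread('pics/f3.png')[220:400,100:420],None,fx=2.5,fy=2.5))
T=np.load('T4.npy');table(T,-46,(2.4,2.6,2.8),(0,1,2),[100,220],2.5,(2.7,))"
```

```text
t 9.40 C [-12.83 -46.03  63.99] F world [1.07 1.91 5.98] yaw -18.45
dz 2.7 d 2.4 [(np.float64(528.0), np.float64(28.0)), (np.float64(528.0), np.float64(107.0)), (np.float64(528.0), np.float64(199.0))]
dz 2.7 d 2.6 [(np.float64(528.0), np.float64(18.0)), (np.float64(528.0), np.float64(88.0)), (np.float64(528.0), np.float64(182.0))]
dz 2.7 d 2.8 [(np.float64(528.0), np.float64(10.0)), (np.float64(528.0), np.float64(71.0)), (np.float64(528.0), np.float64(164.0))]
```

View pics/f3b.png

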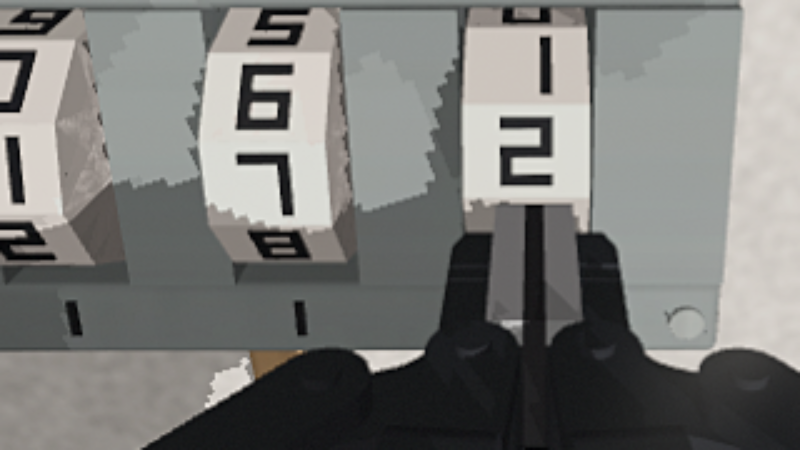

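The right drum is at about 2.4. I'll lift, go back to +5 and drag the remaining ~7 mm.

arm_command(
  increments=[
    {"translation": [0, 0, -0.5], "yaw": 0, "fingers": 0},
    {"translation": [0.9, 0, 0], "yaw": 0, "fingers": 0},
    {"translation": [0.9, 0, 0], "yaw": 0, "fingers": 0},
    {"translation": [0, 0, 0.2], "yaw": 0, "fingers": 0},
    {"translation": [0, 0, 0.05], "yaw": 0, "fingers": 0},
  ],
)

```text
time: 9.95
position: [0.5258, -0.1449, 0.0657]
orientation: [0.0, 0.987, -0.16, -0.0]
contact_force: [0.9, -0.1, 2.0]
opening: -0.002
```

arm_command(
  increments=[
    {"translation": [0, 0, 0.04], "yaw": 0, "fingers": 0},
    {"translation": [0, 0, 0.04], "yaw": 0, "fingers": 0},
  ],
)

```text
time: 10.15
position: [0.5259, -0.145, 0.0656]
orientation: [0.0, 0.987, -0.16, 0.0]
contact_force: [0.3, -0.4, 3.0]
opening: -0.001
```

arm_command(
  increments=[
    {"translation": [-0.12, 0, 0.03], "yaw": 0, "fingers": 0},
    {"translation": [-0.12, 0, 0.02], "yaw": 0, "fingers": 0},
  ],
)

```text
time: 10.35
position: [0.5236, -0.1442, 0.0653]
orientation: [0.0, 0.987, -0.16, 0.0]
contact_force: [-0.0, -1.1, 2.8]
opening: 0.002
```

arm_command(
  increments=[
    {"translation": [-0.12, 0, 0.02], "yaw": 0, "fingers": 0},
    {"translation": [-0.12, 0, 0.02], "yaw": 0, "fingers": 0},
  ],
)

```text
time: 10.55
position: [0.5211, -0.1433, 0.0648]
orientation: [0.0, 0.987, -0.16, 0.0]
contact_force: [0.6, -0.4, 3.0]
opening: -0.006
```

```bash
python3 st.py; python3 -c "
from h import *
np.save('T4.npy',tool_T())
cv2.imwrite('pics/f4.png',snapshot('wrist'))
cv2.imwrite('pics/f4b.png',cv2.resize(cv2.imread('pics/f4.png')[220:400,100:420],None,fx=2.5,fy=2.5))
T=np.load('T4.npy');table(T,-46,(1.8,2,2.2,2.4),(0,1,2),[100,220],2.5,(2.7,))"
```

```text
t 10.55 C [  0.38 -46.08  64.75] F world [ 0.64 -0.39  2.96] yaw -18.46
dz 2.7 d 1.8 [(np.float64(528.0), np.float64(138.0)), (np.float64(528.0), np.float64(230.0)), (np.float64(528.0), np.float64(301.0))]
dz 2.7 d 2 [(np.float64(528.0), np.float64(122.0)), (np.float64(528.0), np.float64(211.0)), (np.float64(528.0), np.float64(291.0))]
dz 2.7 d 2.2 [(np.float64(528.0), np.float64(107.0)), (np.float64(528.0), np.float64(193.0)), (np.float64(528.0), np.float64(278.0))]
dz 2.7 d 2.4 [(np.float64(528.0), np.float64(94.0)), (np.float64(528.0), np.float64(174.0)), (np.float64(528.0), np.float64(263.0))]
```

View pics/f4b.png

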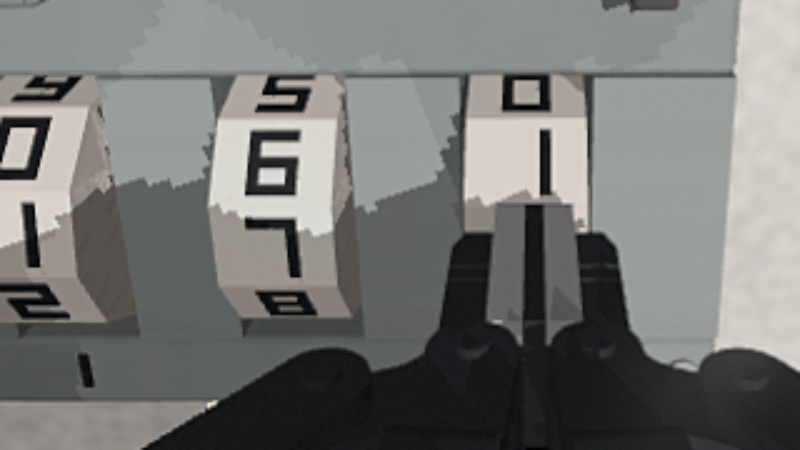

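At about 2.07. A small extra drag plus a press of the 22 mm pad flat on the 16 mm face should square it.

arm_command(
  increments=[
    {"translation": [-0.1, 0, 0.03], "yaw": 0, "fingers": 0},
    {"translation": [0, 0, 0.03], "yaw": 0, "fingers": 0},
  ],
)

```text
time: 10.8
position: [0.5201, -0.143, 0.0642]
orientation: [0.0, 0.987, -0.16, -0.0]
contact_force: [-0.7, -1.1, 4.3]
opening: 0.001
```

arm_command(
  increments=[
    {"translation": [0, 0, -0.5], "yaw": 0, "fingers": 0},
    {"translation": [0, 0, -0.5], "yaw": 0, "fingers": 0},
    {"translation": [-0.3, -3.0, 0], "yaw": 0, "fingers": 0},
    {"translation": [-0.3, -3.0, 0], "yaw": 0, "fingers": 0},
    {"translation": [-0.3, -3.2, 0], "yaw": 0, "fingers": 0},
    {"translation": [0, 0, 0], "yaw": 0, "fingers": 0},
  ],
)

```text
time: 11.4
position: [0.5407, -0.0498, 0.0738]
orientation: [-0.0, 0.987, -0.159, -0.001]
contact_force: [0.2, -0.3, -0.8]
opening: -0.0
```

```bash
python3 st.py; python3 -c "
from h import *
np.save('T5.npy',tool_T())
cv2.imwrite('pics/g1.png',snapshot('wrist'))
cv2.imwrite('pics/g1b.png',cv2.resize(cv2.imread('pics/g1.png')[200:380,260:580],None,fx=2.5,fy=2.5))
T=np.load('T5.npy')
table(T,-46,(1.9,2,2.1,2.2),(0,1,2),[260,200],2.5,(2.7,))
table(T,0,(6.9,7,7.1),(5,6,7),[260,200],2.5,(0,))
table(T,46,(1.1,1.2,1.3),(-1,0,1),[260,200],2.5,(-3,0,3))"
```

```text
t 11.40 C [-10.63  48.82  73.8 ] F world [ 0.23 -0.31 -0.83] yaw -18.24
dz 2.7 d 1.9 [(np.float64(636.0), np.float64(108.0)), (np.float64(647.0), np.float64(194.0)), (np.float64(628.0), np.float64(270.0))]
dz 2.7 d 2 [(np.float64(633.0), np.float64(100.0)), (np.float64(647.0), np.float64(185.0)), (np.float64(631.0), np.float64(264.0))]
dz 2.7 d 2.1 [(np.float64(630.0), np.float64(93.0)), (np.float64(647.0), np.float64(176.0)), (np.float64(634.0), np.float64(258.0))]
dz 2.7 d 2.2 [(np.float64(627.0), np.float64(87.0)), (np.float64(647.0), np.float64(167.0)), (np.float64(636.0), np.float64(251.0))]
dz 0 d 6.9 [(np.float64(386.0), np.float64(102.0)), (np.float64(392.0), np.float64(187.0)), (np.float64(382.0), np.float64(263.0))]
dz 0 d 7 [(np.float64(385.0), np.float64(95.0)), (np.float64(392.0), np.float64(179.0)), (np.float64(384.0), np.float64(257.0))]
dz 0 d 7.1 [(np.float64(384.0), np.float64(88.0)), (np.float64(392.0), np.float64(170.0)), (np.float64(385.0), np.float64(250.0))]
dz -3 d 1.1 [(np.float64(144.0), np.float64(83.0)), (np.float64(144.0), np.float64(163.0)), (np.float64(
[... 377 characters left out ...]
.0)), (np.float64(144.0), np.float64(250.0))]
dz 0 d 1.2 [(np.float64(144.0), np.float64(81.0)), (np.float64(144.0), np.float64(160.0)), (np.float64(144.0), np.float64(243.0))]
dz 0 d 1.3 [(np.float64(144.0), np.float64(75.0)), (np.float64(144.0), np.float64(151.0)), (np.float64(144.0), np.float64(236.0))]
dz 3 d 1.1 [(np.float64(144.0), np.float64(93.0)), (np.float64(144.0), np.float64(175.0)), (np.float64(144.0), np.float64(258.0))]
dz 3 d 1.2 [(np.float64(144.0), np.float64(86.0)), (np.float64(144.0), np.float64(166.0)), (np.float64(144.0), np.float64(251.0))]
dz 3 d 1.3 [(np.float64(144.0), np.float64(80.0)), (np.float64(144.0), np.float64(157.0)), (np.float64(144.0), np.float64(243.0))]
```

View pics/g1b.png

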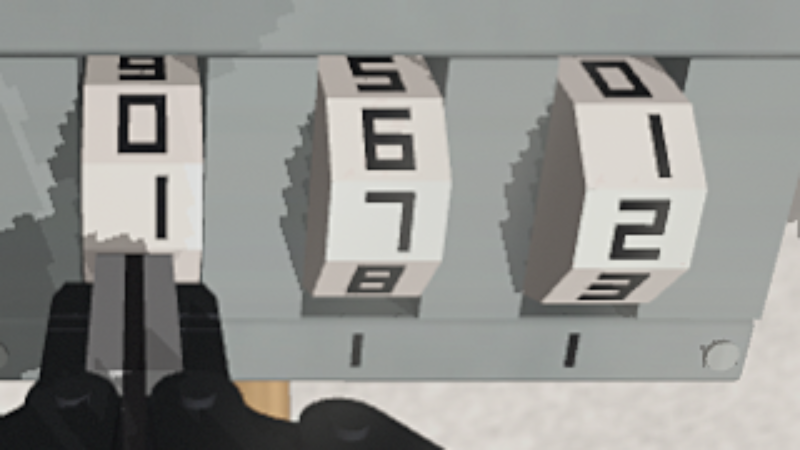

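Right drum ≈1.95 (edges 102/188/270), middle ≈6.97 (98/181/260), left ≈1.17. All good. Next, the left drum: align y, then feel down at x = -10.

arm_command(
  increments=[
    {"translation": [0, 0.25, 0.3], "yaw": 0, "fingers": 0},
    {"translation": [0, 0, 0.3], "yaw": 0, "fingers": 0},
    {"translation": [0, 0, 0], "yaw": 0, "fingers": 0},
  ],
)

```text
time: 11.75
position: [0.5394, -0.056, 0.0673]
orientation: [-0.0, 0.987, -0.161, -0.001]
contact_force: [-0.4, 1.0, 0.4]
opening: 0.001
```

```bash
python3 st.py
```

```text
t 11.75 C [-9.88 42.56 67.29] F world [-0.42  1.01  0.39] yaw -18.55
```

arm_command(
  increments=[
    {"translation": [0, 0, 0.05], "yaw": 0, "fingers": 0},
    {"translation": [0, 0, 0.04], "yaw": 0, "fingers": 0},
  ],
)

```text
time: 11.95
position: [0.54, -0.0556, 0.067]
orientation: [-0.0, 0.987, -0.161, -0.0]
contact_force: [0.2, -0.1, 0.1]
opening: 0.004
```

arm_command(
  increments=[
    {"translation": [0, -0.25, 0.0], "yaw": 0, "fingers": 0},
    {"translation": [0, 0, 0.06], "yaw": 0, "fingers": 0},
  ],
)

```text
time: 12.15
position: [0.541, -0.0527, 0.0666]
orientation: [-0.0, 0.987, -0.16, 0.0]
contact_force: [0.3, -0.1, 0.3]
opening: -0.002
```

arm_command(
  increments=[
    {"translation": [0, 0, 0.04], "yaw": 0, "fingers": 0},
    {"translation": [0, 0, 0.04], "yaw": 0, "fingers": 0},
  ],
)

```text
time: 12.35
position: [0.5408, -0.0528, 0.0657]
orientation: [0.0, 0.987, -0.16, 0.0]
contact_force: [-0.3, -0.1, 1.1]
opening: 0.001
```

arm_command(
  increments=[
    {"translation": [0, 0, 0.04], "yaw": 0, "fingers": 0},
    {"translation": [0, 0, 0.04], "yaw": 0, "fingers": 0},
  ],
)

```text
time: 12.55
position: [0.541, -0.0528, 0.0652]
orientation: [-0.0, 0.987, -0.16, 0.0]
contact_force: [-0.8, 0.8, 3.2]
opening: 0.001
```

```bash
python3 st.py
```

```text
t 12.55 C [-9.4  46.08 65.16] F world [-0.84  0.78  3.24] yaw -18.46
```

Contact at ≈65.8 mm, so this drum stands about 3 mm high. Dragging away from the reader.

arm_command(
  increments=[
    {"translation": [0, 0, 0.02], "yaw": 0, "fingers": 0},
    {"translation": [0.15, 0, 0.0], "yaw": 0, "fingers": 0},
    {"translation": [0.15, 0, 0.0], "yaw": 0, "fingers": 0},
  ],
)

```text
time: 12.85
position: [0.5441, -0.0539, 0.0651]
orientation: [0.0, 0.987, -0.16, 0.0]
contact_force: [-1.1, 0.3, 3.9]
opening: -0.001
```

arm_command(
  increments=[
    {"translation": [0.15, 0, 0.0], "yaw": 0, "fingers": 0},
    {"translation": [0.15, 0, 0.01], "yaw": 0, "fingers": 0},
  ],
)

```text
time: 13.05
position: [0.5471, -0.0549, 0.0649]
orientation: [0.0, 0.987, -0.16, 0.0]
contact_force: [-0.7, 0.8, 3.8]
opening: -0.004
```

arm_command(
  increments=[
    {"translation": [0.15, 0, 0.02], "yaw": 0, "fingers": 0},
    {"translation": [0.15, 0, 0.01], "yaw": 0, "fingers": 0},
  ],
)

```text
time: 13.25
position: [0.5498, -0.0558, 0.0645]
orientation: [0.0, 0.987, -0.16, 0.0]
contact_force: [0.3, 1.8, 4.6]
opening: 0.004
```

```bash
python3 st.py; python3 -c "
from h import *
np.save('T5.npy',tool_T())
cv2.imwrite('pics/g2.png',snapshot('wrist'))
cv2.imwrite('pics/g2b.png',cv2.resize(cv2.imread('pics/g2.png')[200:380,260:580],None,fx=2.5,fy=2.5))
T=np.load('T5.npy')
table(T,46,(1.2,1.4,1.6,1.8),(-1,0,1),[260,200],2.5,(3,))"
```

```text
t 13.25 C [-0.03 46.03 64.49] F world [0.32 1.84 4.58] yaw -18.47
dz 3 d 1.2 [(np.float64(128.0), np.float64(156.0)), (np.float64(128.0), np.float64(242.0)), (np.float64(129.0), np.float64(328.0))]
dz 3 d 1.4 [(np.float64(128.0), np.float64(143.0)), (np.float64(128.0), np.float64(223.0)), (np.float64(128.0), np.float64(313.0))]
dz 3 d 1.6 [(np.float64(128.0), np.float64(132.0)), (np.float64(128.0), np.float64(205.0)), (np.float64(128.0), np.float64(297.0))]
dz 3 d 1.8 [(np.float64(129.0), np.float64(124.0)), (np.float64(128.0), np.float64(187.0)), (np.float64(128.0), np.float64(279.0))]
```

View pics/g2b.png

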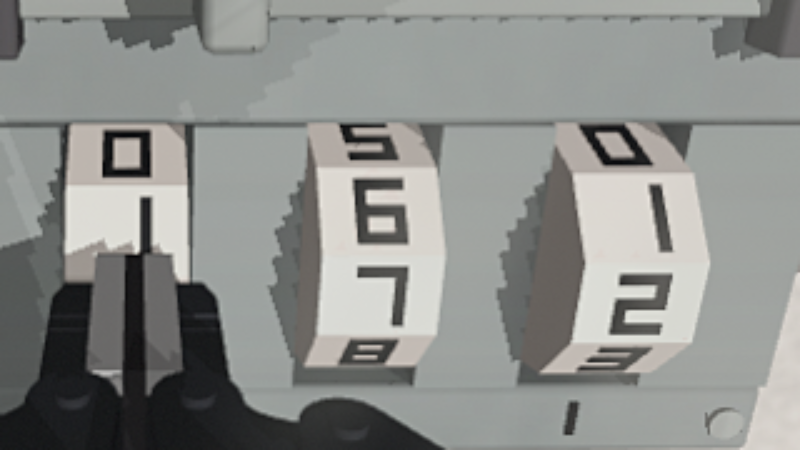

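At ≈1.82. Continuing the stroke to about +11.

arm_command(
  increments=[
    {"translation": [0.15, 0, 0.0], "yaw": 0, "fingers": 0},
    {"translation": [0.15, 0, 0.0], "yaw": 0, "fingers": 0},
    {"translation": [0.15, 0, 0.0], "yaw": 0, "fingers": 0},
  ],
)

```text
time: 13.6
position: [0.5532, -0.057, 0.064]
orientation: [-0.0, 0.987, -0.16, -0.001]
contact_force: [-1.4, 1.5, 5.2]
opening: -0.001
```

arm_command(
  increments=[
    {"translation": [0.15, 0, 0.0], "yaw": 0, "fingers": 0},
    {"translation": [0.15, 0, 0.0], "yaw": 0, "fingers": 0},
    {"translation": [0.15, 0, 0.0], "yaw": 0, "fingers": 0},
  ],
)

```text
time: 13.9
position: [0.558, -0.0585, 0.0642]
orientation: [-0.0, 0.987, -0.16, -0.0]
contact_force: [-1.1, 1.3, 3.2]
opening: 0.001
```

arm_command(
  increments=[
    {"translation": [0.15, 0, 0.0], "yaw": 0, "fingers": 0},
    {"translation": [0.15, 0, 0.0], "yaw": 0, "fingers": 0},
  ],
)

```text
time: 14.1
position: [0.5608, -0.0595, 0.0641]
orientation: [-0.0, 0.987, -0.16, -0.0]
contact_force: [-0.5, 1.5, 2.7]
opening: 0.003
```

```bash
python3 st.py; python3 -c "
from h import *
np.save('T5.npy',tool_T())
cv2.imwrite('pics/g3.png',snapshot('wrist'))
cv2.imwrite('pics/g3b.png',cv2.resize(cv2.imread('pics/g3.png')[200:380,260:580],None,fx=2.5,fy=2.5))
T=np.load('T5.npy')
table(T,46,(2.2,2.4,2.6),(0,1,2),[260,200],2.5,(3,))"
```

```text
t 14.10 C [11.51 46.   64.1 ] F world [-0.48  1.54  2.72] yaw -18.46
dz 3 d 2.2 [(np.float64(128.0), np.float64(214.0)), (np.float64(128.0), np.float64(301.0)), (np.float64(129.0), np.float64(383.0))]
dz 3 d 2.4 [(np.float64(129.0), np.float64(201.0)), (np.float64(128.0), np.float64(282.0)), (np.float64(129.0), np.float64(369.0))]
dz 3 d 2.6 [(np.float64(129.0), np.float64(189.0)), (np.float64(128.0), np.float64(264.0)), (np.float64(128.0), np.float64(354.0))]
```

View pics/g3b.png

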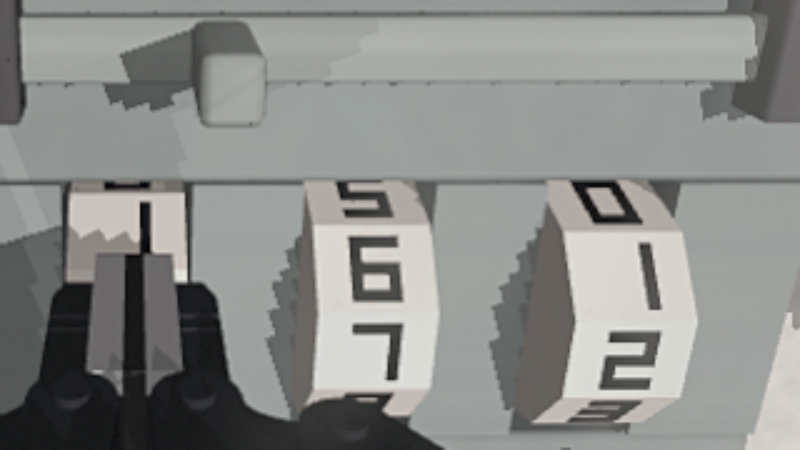

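At ≈2.55. Lift, return to x≈-9 and repeat.

arm_command(
  increments=[
    {"translation": [0, 0, -0.5], "yaw": 0, "fingers": 0},
    {"translation": [-1.0, 0, 0], "yaw": 0, "fingers": 0},
    {"translation": [-1.0, 0, 0], "yaw": 0, "fingers": 0},
    {"translation": [0, 0, 0.2], "yaw": 0, "fingers": 0},
    {"translation": [0, 0, 0.05], "yaw": 0, "fingers": 0},
  ],
)

```text
time: 14.65
position: [0.541, -0.0529, 0.0664]
orientation: [-0.0, 0.987, -0.16, -0.0]
contact_force: [0.4, 0.5, 0.4]
opening: -0.004
```

arm_command(
  increments=[
    {"translation": [0, 0, 0.04], "yaw": 0, "fingers": 0},
    {"translation": [0, 0, 0.04], "yaw": 0, "fingers": 0},
  ],
)

```text
time: 14.85
position: [0.542, -0.0533, 0.066]
orientation: [0.0, 0.987, -0.16, 0.0]
contact_force: [0.5, 0.3, 0.3]
opening: -0.002
```

arm_command(
  increments=[
    {"translation": [0, 0, 0.04], "yaw": 0, "fingers": 0},
    {"translation": [0, 0, 0.04], "yaw": 0, "fingers": 0},
  ],
)

```text
time: 15.05
position: [0.542, -0.0533, 0.0654]
orientation: [0.0, 0.987, -0.16, 0.0]
contact_force: [-1.5, 0.7, 2.0]
opening: 0.001
```

arm_command(
  increments=[
    {"translation": [0, 0, 0.04], "yaw": 0, "fingers": 0},
    {"translation": [0, 0, 0.02], "yaw": 0, "fingers": 0},
  ],
)

```text
time: 15.25
position: [0.5422, -0.0533, 0.0651]
orientation: [0.0, 0.987, -0.16, 0.0]
contact_force: [-1.5, 0.2, 4.5]
opening: -0.0
```

```bash
python3 st.py
```

```text
t 15.25 C [-8.06 46.01 65.06] F world [-1.52  0.25  4.47] yaw -18.46
```

arm_command(
  increments=[
    {"translation": [0.15, 0, 0.01], "yaw": 0, "fingers": 0},
    {"translation": [0.15, 0, 0.01], "yaw": 0, "fingers": 0},
    {"translation": [0.15, 0, 0.01], "yaw": 0, "fingers": 0},
  ],
)

```text
time: 15.55
position: [0.5465, -0.0548, 0.0646]
orientation: [0.0, 0.987, -0.16, 0.0]
contact_force: [-1.0, 0.3, 3.6]
opening: -0.003
```

arm_command(
  increments=[
    {"translation": [0.15, 0, 0.02], "yaw": 0, "fingers": 0},
    {"translation": [0.15, 0, 0.02], "yaw": 0, "fingers": 0},
    {"translation": [0.15, 0, 0.0], "yaw": 0, "fingers": 0},
  ],
)

```text
time: 15.85
position: [0.5499, -0.0559, 0.0638]
orientation: [-0.0, 0.987, -0.16, -0.001]
contact_force: [-2.9, 0.5, 6.1]
opening: 0.002
```

arm_command(
  increments=[
    {"translation": [0.15, 0, 0.0], "yaw": 0, "fingers": 0},
    {"translation": [0.15, 0, 0.0], "yaw": 0, "fingers": 0},
    {"translation": [0.15, 0, 0.0], "yaw": 0, "fingers": 0},
  ],
)

```text
time: 16.15
position: [0.5548, -0.0575, 0.0643]
orientation: [-0.0, 0.987, -0.16, -0.0]
contact_force: [-1.5, -0.6, 5.9]
opening: -0.0
```

```bash
python3 st.py; python3 -c "
from h import *
np.save('T5.npy',tool_T())
cv2.imwrite('pics/g4.png',snapshot('wrist'))
cv2.imwrite('pics/g4b.png',cv2.resize(cv2.imread('pics/g4.png')[200:380,260:580],None,fx=2.5,fy=2.5))
T=np.load('T5.npy')
table(T,46,(3,3.2,3.4,3.6),(1,2,3),[260,200],2.5,(3,))"
```

```text
t 16.15 C [ 5.17 46.03 64.33] F world [-1.49 -0.61  5.85] yaw -18.45
dz 3 d 3 [(np.float64(128.0), np.float64(198.0)), (np.float64(128.0), np.float64(287.0)), (np.float64(129.0), np.float64(365.0))]
dz 3 d 3.2 [(np.float64(129.0), np.float64(183.0)), (np.float64(128.0), np.float64(269.0)), (np.float64(129.0), np.float64(353.0))]
dz 3 d 3.4 [(np.float64(129.0), np.float64(169.0)), (np.float64(128.0), np.float64(250.0)), (np.float64(129.0), np.float64(339.0))]
dz 3 d 3.6 [(np.float64(129.0), np.float64(158.0)), (np.float64(128.0), np.float64(232.0)), (np.float64(129.0), np.float64(323.0))]
```

View pics/g4b.png

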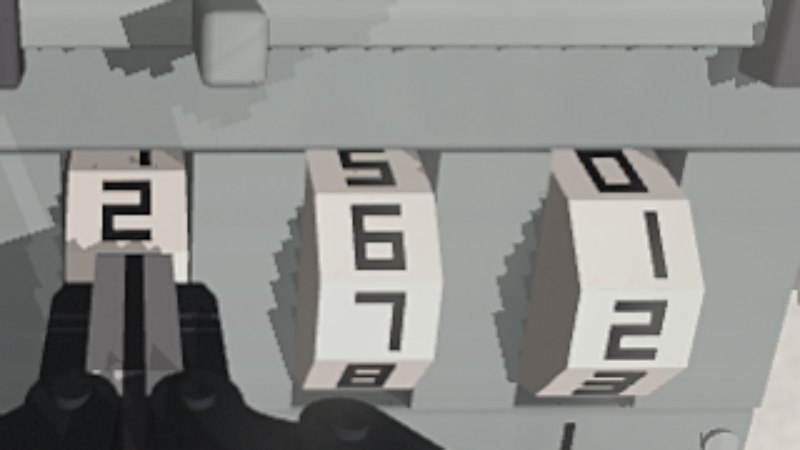

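At ≈3.4. Another 5 mm, then re-seat for the final part.

arm_command(
  increments=[
    {"translation": [0.15, 0, -0.01], "yaw": 0, "fingers": 0},
    {"translation": [0.15, 0, -0.01], "yaw": 0, "fingers": 0},
  ],
)

```text
time: 16.4
position: [0.5578, -0.0585, 0.0646]
orientation: [0.0, 0.987, -0.16, 0.0]
contact_force: [-1.5, 0.2, 6.3]
opening: -0.002
```

arm_command(
  increments=[
    {"translation": [0.15, 0, 0], "yaw": 0, "fingers": 0},
    {"translation": [0.1, 0, 0.0], "yaw": 0, "fingers": 0},
  ],
)

```text
time: 16.6
position: [0.5603, -0.0593, 0.0645]
orientation: [0.0, 0.987, -0.16, 0.0]
contact_force: [0.8, 0.7, 4.6]
opening: 0.001
```

arm_command(
  increments=[
    {"translation": [0, 0, -0.5], "yaw": 0, "fingers": 0},
    {"translation": [-0.7, 0, 0], "yaw": 0, "fingers": 0},
    {"translation": [-0.7, 0, 0], "yaw": 0, "fingers": 0},
    {"translation": [0, 0, 0.2], "yaw": 0, "fingers": 0},
    {"translation": [0, 0, 0.05], "yaw": 0, "fingers": 0},
    {"translation": [0, 0, 0.0], "yaw": 0, "fingers": 0},
  ],
)

```text
time: 17.2
position: [0.5463, -0.0547, 0.0663]
orientation: [-0.0, 0.987, -0.16, -0.0]
contact_force: [0.3, -0.4, 0.4]
opening: -0.0
```

```bash
python3 st.py; python3 -c "
from h import *
np.save('T5.npy',tool_T())
cv2.imwrite('pics/g5.png',snapshot('wrist'))
cv2.imwrite('pics/g5b.png',cv2.resize(cv2.imread('pics/g5.png')[200:380,260:580],None,fx=2.5,fy=2.5))
T=np.load('T5.npy')
table(T,46,(3.4,3.6,3.8,4),(1,2,3),[260,200],2.5,(3,))"
```

```text
t 17.20 C [-3.75 46.   66.3 ] F world [ 0.29 -0.39  0.39] yaw -18.46
dz 3 d 3.4 [(np.float64(128.0), np.float64(121.0)), (np.float64(128.0), np.float64(200.0)), (np.float64(128.0), np.float64(289.0))]
dz 3 d 3.6 [(np.float64(128.0), np.float64(111.0)), (np.float64(128.0), np.float64(182.0)), (np.float64(128.0), np.float64(273.0))]
dz 3 d 3.8 [(np.float64(128.0), np.float64(102.0)), (np.float64(128.0), np.float64(164.0)), (np.float64(128.0), np.float64(256.0))]
dz 3 d 4 [(np.float64(128.0), np.float64(96.0)), (np.float64(128.0), np.float64(148.0)), (np.float64(128.0), np.float64(237.0))]
```

View pics/g5b.png

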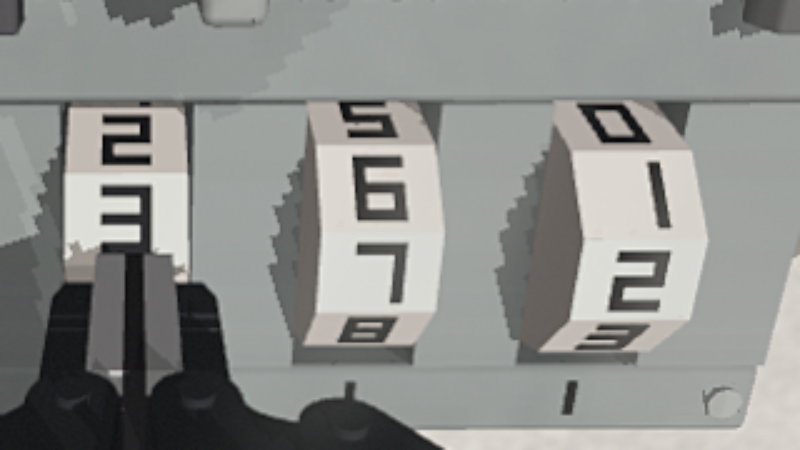

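At ≈3.71: 4.7 mm to go. Touch down and drag with a slight dip, ending on a flat press.

arm_command(
  increments=[
    {"translation": [0, 0, 0.05], "yaw": 0, "fingers": 0},
    {"translation": [0, 0, 0.05], "yaw": 0, "fingers": 0},
  ],
)

```text
time: 17.45
position: [0.5467, -0.0548, 0.0656]
orientation: [0.0, 0.987, -0.16, 0.0]
contact_force: [-0.1, 0.4, 0.6]
opening: -0.002
```

arm_command(
  increments=[
    {"translation": [0, 0, 0.03], "yaw": 0, "fingers": 0},
    {"translation": [0, 0, 0.03], "yaw": 0, "fingers": 0},
  ],
)

```text
time: 17.65
position: [0.5468, -0.0548, 0.0652]
orientation: [0.0, 0.987, -0.16, 0.0]
contact_force: [-1.0, 1.2, 1.3]
opening: 0.003
```

arm_command(
  increments=[
    {"translation": [0, 0, 0.04], "yaw": 0, "fingers": 0},
    {"translation": [0.12, 0, 0.02], "yaw": 0, "fingers": 0},
    {"translation": [0.12, 0, 0.02], "yaw": 0, "fingers": 0},
  ],
)

```text
time: 17.95
position: [0.5492, -0.0556, 0.0646]
orientation: [0.0, 0.987, -0.16, 0.0]
contact_force: [-1.0, -0.0, 3.1]
opening: 0.003
```

arm_command(
  increments=[
    {"translation": [0.12, 0, 0.02], "yaw": 0, "fingers": 0},
    {"translation": [0.1, 0, 0.01], "yaw": 0, "fingers": 0},
    {"translation": [0, 0, 0.0], "yaw": 0, "fingers": 0},
  ],
)

```text
time: 18.25
position: [0.551, -0.0562, 0.064]
orientation: [0.0, 0.987, -0.16, -0.0]
contact_force: [-0.7, -0.8, 4.9]
opening: 0.001
```

```bash
python3 st.py; python3 -c "
from h import *
np.save('T5.npy',tool_T())
cv2.imwrite('pics/g6.png',snapshot('wrist'))
cv2.imwrite('pics/g6b.png',cv2.resize(cv2.imread('pics/g6.png')[200:380,260:580],None,fx=2.5,fy=2.5))
T=np.load('T5.npy')
table(T,46,(3.7,3.8,3.9,4,4.1),(1,2,3),[260,200],2.5,(3,))"
```

```text
t 18.25 C [ 1.22 46.01 64.  ] F world [-0.75 -0.79  4.92] yaw -18.46
dz 3 d 3.7 [(np.float64(128.0), np.float64(135.0)), (np.float64(128.0), np.float64(204.0)), (np.float64(128.0), np.float64(296.0))]
dz 3 d 3.8 [(np.float64(129.0), np.float64(130.0)), (np.float64(128.0), np.float64(195.0)), (np.float64(128.0), np.float64(287.0))]
dz 3 d 3.9 [(np.float64(129.0), np.float64(127.0)), (np.float64(128.0), np.float64(186.0)), (np.float64(128.0), np.float64(278.0))]
dz 3 d 4 [(np.float64(129.0), np.float64(124.0)), (np.float64(128.0), np.float64(178.0)), (np.float64(128.0), np.float64(269.0))]
dz 3 d 4.1 [(np.float64(129.0), np.float64(121.0)), (np.float64(128.0), np.float64(171.0)), (np.float64(128.0), np.float64(259.0))]
```

View pics/g6b.png

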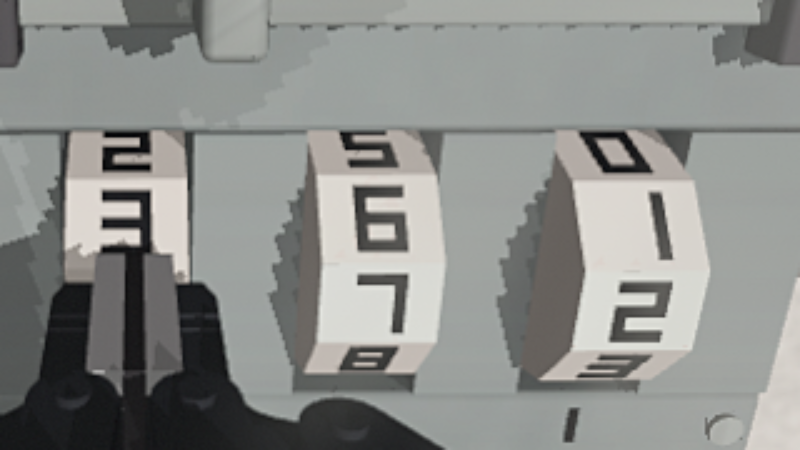

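The left drum fits 4.00. I'll back off for a clear view of all three.

arm_command(
  increments=[
    {"translation": [0, 0, -0.5], "yaw": 0, "fingers": 0},
    {"translation": [0, 0, -1.5], "yaw": 0, "fingers": 0},
    {"translation": [-1.5, 1.5, -2.5], "yaw": 0, "fingers": 0},
    {"translation": [-1.5, 1.5, -1.5], "yaw": 0, "fingers": 0},
    {"translation": [-1, 1, 0], "yaw": 0, "fingers": 0},
    {"translation": [0, 0, 0], "yaw": 0, "fingers": 0},
    {"translation": [0, 0, 0], "yaw": 0, "fingers": 0},
  ],
)

```text
time: 19.0
position: [0.4999, -0.0813, 0.1232]
orientation: [-0.0, 0.987, -0.161, -0.0]
contact_force: [0.8, 0.3, -0.1]
opening: 0.003
```

```bash
python3 st.py; python3 -c "
from h import *
np.save('T6.npy',tool_T())
cv2.imwrite('pics/h1.png',snapshot('wrist'))
cv2.imwrite('pics/h1b.png',cv2.resize(cv2.imread('pics/h1.png')[60:260,160:460],None,fx=2.66667,fy=2.66667,interpolation=cv2.INTER_CUBIC))
T=np.load('T6.npy');s=8/3
table(T,46,(3.9,4,4.1),(2,3,4),[160,60],s,(3,))
table(T,0,(6.9,7,7.1),(5,6,7),[160,60],s,(0,))
table(T,-46,(1.9,2,2.1),(0,1,2),[160,60],s,(2.7,))
print((proj('wrist',[W(56,29.5,79),W(0,46,62),W(-36,0,50)],T)-[160,60])*s)"
```

```text
t 19.00 C [-39.37   6.09 123.24] F world [ 0.8   0.32 -0.1 ] yaw -18.49
dz 3 d 3.9 [(np.float64(217.0), np.float64(286.0)), (np.float64(214.0), np.float64(357.0)), (np.float64(220.0), np.float64(431.0))]
dz 3 d 4 [(np.float64(218.0), np.float64(280.0)), (np.float64(214.0), np.float64(350.0)), (np.float64(219.0), np.float64(425.0))]
dz 3 d 4.1 [(np.float64(219.0), np.float64(275.0)), (np.float64(214.0), np.float64(342.0)), (np.float64(218.0), np.float64(418.0))]
dz 0 d 6.9 [(np.float64(432.0), np.float64(284.0)), (np.float64(433.0), np.float64(354.0)), (np.float64(432.0), np.float64(427.0))]
dz 0 d 7 [(np.float64(432.0), np.float64(278.0)), (np.float64(433.0), np.float64(346.0)), (np.float64(432.0), np.float64(421.0))]
dz 0 d 7.1 [(np.float64(432.0), np.float64(273.0)), (np.float64(433.0), np.float64(339.0)), (np.float64(433.0), np.float64(414.0))]
dz 2.7 d 1.9 [(np.float64(648.0), np.float64(285.0)), (np.float64(652.0), np.float64(356.0)), (np.float64(645.0), np.float64(430.0))]
dz 2.7 d 2 [(np.float64(647.0), np.float64(279.0)), (np.float64(652.0), np.float64(348.0)), (np.float64(646.0), np.float64(423.0))]
dz 2.7 d 2.1 [(np.float64(646.0), np.float64(274.0)), (np.float64(652.0), np.float64(340.0)), (np.float64(648.0), np.float64(417.0))]
[[272.6624  99.5455]
 [219.0519 384.4119]
 [430.6774 520.7078]]
```

View pics/h1b.png

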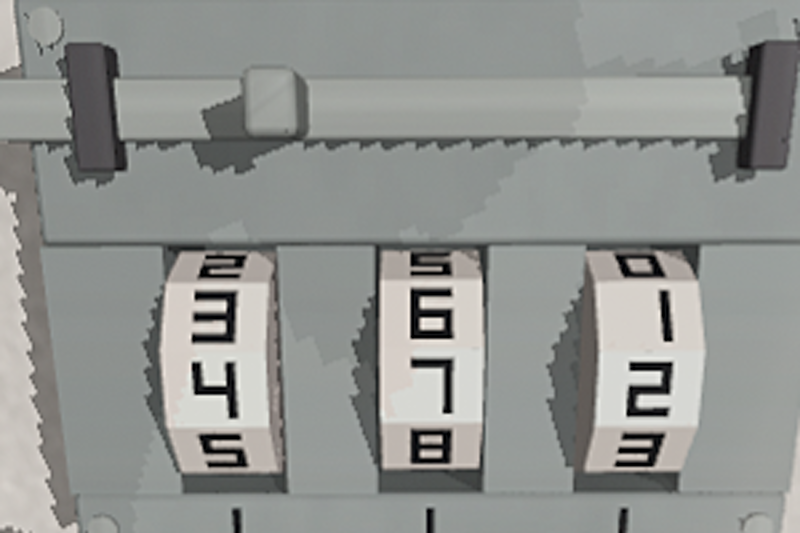

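The clear view reads 4 7 2. The edges (282/355/427, 281/352/425, 282/352/427) put all three within about 0.05 digit of square. Next I'll check the knob by two-view triangulation and move to its left side.

Run:
```python
from h import *
T1=np.load("T1.npy");T6=np.load("T6.npy")
a=np.array([[256,97]])/3.2+[175,30]; b=np.array([[270,100]])*3/8+[160,60]
print("knob",toC(tri([ray("wrist",a,T1),ray("wrist",b,T6)])))
print("bracket right edge", toC(onplane("wrist",np.array([[124,120]])*3/8+[160,60],.06,T6)))
```

```text
knob [[ 54.7915  26.6202 101.2348]]
bracket right edge [[53.336  61.8376 60.    ]]
```

arm_command(
  increments=[
    {"translation": [1.9, -0.88, 0], "yaw": 0, "fingers": 0},
    {"translation": [1.9, -0.88, 0], "yaw": 0, "fingers": 0},
    {"translation": [1.9, -0.88, 0], "yaw": 0, "fingers": 0},
    {"translation": [1.9, -0.88, 0], "yaw": 0, "fingers": 0},
    {"translation": [1.9, -0.88, 0], "yaw": 0, "fingers": 0},
    {"translation": [0, 0, 1.0], "yaw": 0, "fingers": 0},
    {"translation": [0, 0, 1.0], "yaw": 0, "fingers": 0},
    {"translation": [0, 0, 1.0], "yaw": 0, "fingers": 0},
    {"translation": [0, 0, 0], "yaw": 0, "fingers": 0},
  ],
)

```text
time: 19.95
position: [0.6018, -0.0692, 0.0909]
orientation: [-0.0, 0.987, -0.16, -0.003]
contact_force: [0.3, -0.0, -0.4]
opening: 0.002
```

```bash
python3 st.py; python3 -c "
from h import *
cv2.imwrite('pics/i1.png',snapshot('wrist')[180:480,120:520]);cv2.imwrite('pics/i1s.png',cv2.resize(snapshot('side')[190:310,270:470],None,fx=4,fy=4))"
```

```text
t 19.95 C [53.54 49.74 90.89] F world [ 0.26 -0.01 -0.36] yaw -18.47
```

View pics/i1.png

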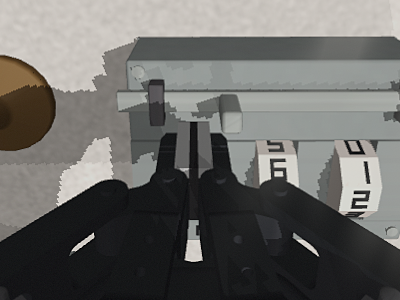

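View pics/i1s.png

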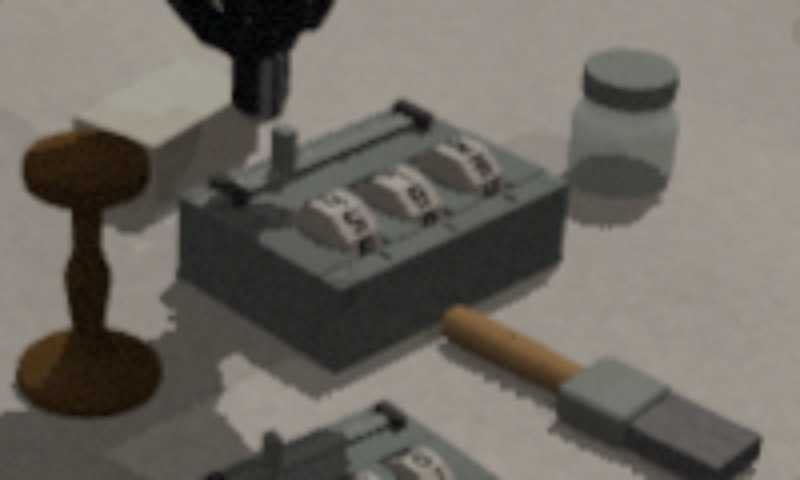

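The short-baseline height of 101 mm disagrees with 79 mm. I'll check with the wide baseline (scene + side) and also check where the tip projects.

Run:
```python
from h import *
p=tri([ray("scene",np.array([[410,395]])/4+[160,180]),ray("side",np.array([[204,90]])/4+[290,200])])
print("knob",p,toC(p))
o=observe()
print("tip in side crop",(proj("side",o["position"])-[270,190])*4, "knob", (proj("side",W(56,29.5,79))-[270,190])*4)
```

```text
knob [ 0.5957 -0.0865  0.078 ] [[53.216  31.4291 77.9682]]
tip in side crop [[254.1516 113.8227]] knob [[281.0632 126.1301]]
```

The wide baseline gives the knob top at 78 mm, (53, 31), which agrees. Descending to the left of the knob.

arm_command(
  increments=[
    {"translation": [0.15, 0, 0.7], "yaw": 0, "fingers": 0},
    {"translation": [0, 0, 0.7], "yaw": 0, "fingers": 0},
    {"translation": [0, 0, 0.6], "yaw": 0, "fingers": 0},
    {"translation": [0, 0, 0.4], "yaw": 0, "fingers": 0},
    {"translation": [0, 0, 0], "yaw": 0, "fingers": 0},
  ],
)

```text
time: 20.55
position: [0.6051, -0.0701, 0.0689]
orientation: [-0.0, 0.987, -0.16, -0.001]
contact_force: [-1.0, 0.6, -0.3]
opening: 0.001
```

arm_command(
  increments=[
    {"translation": [0, 0.15, 0], "yaw": 0, "fingers": 0},
    {"translation": [0, 0.15, 0], "yaw": 0, "fingers": 0},
    {"translation": [0, 0.15, 0], "yaw": 0, "fingers": 0},
    {"translation": [0, 0.1, 0], "yaw": 0, "fingers": 0},
  ],
)

```text
time: 20.95
position: [0.604, -0.0754, 0.07]
orientation: [-0.0, 0.987, -0.16, 0.0]
contact_force: [0.7, 3.2, -0.6]
opening: -0.0
```

```bash
python3 st.py
```

```text
t 20.95 C [57.6  44.6  70.02] F world [ 0.67  3.17 -0.56] yaw -18.47
```

arm_command(
  increments=[
    {"translation": [0, 0.15, 0], "yaw": 0, "fingers": 0},
    {"translation": [0, 0.15, 0], "yaw": 0, "fingers": 0},
  ],
)

```text
time: 21.15
position: [0.6031, -0.0784, 0.07]
orientation: [-0.0, 0.987, -0.16, 0.0]
contact_force: [0.5, 1.5, -0.1]
opening: -0.001
```

```bash
python3 st.py; python3 -c "
from h import *
cv2.imwrite('pics/i2.png',cv2.resize(snapshot('wrist')[230:380,220:420],None,fx=4,fy=4))"
```

```text
t 21.15 C [57.6  41.47 69.97] F world [ 0.51  1.5  -0.08] yaw -18.46
```

View pics/i2.png

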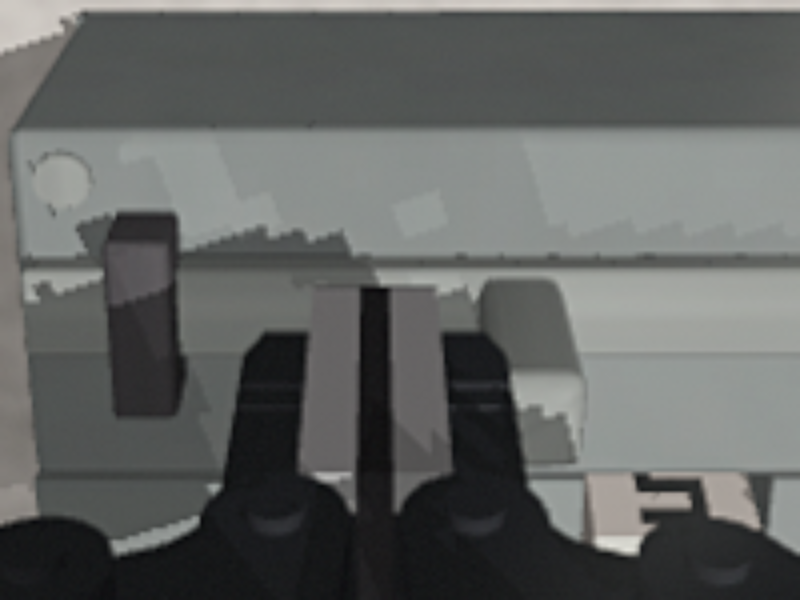

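The finger's black backing is against the knob and the bar is moving. Pushing on to the right.

arm_command(
  increments=[
    {"translation": [0, 0.2, 0.03], "yaw": 0, "fingers": 0},
    {"translation": [0, 0.2, 0.03], "yaw": 0, "fingers": 0},
    {"translation": [0, 0.2, 0.03], "yaw": 0, "fingers": 0},
    {"translation": [0, 0.2, 0.03], "yaw": 0, "fingers": 0},
    {"translation": [0, 0.2, 0.03], "yaw": 0, "fingers": 0},
  ],
)

```text
time: 21.7
position: [0.6003, -0.0882, 0.069]
orientation: [0.0, 0.987, -0.16, 0.001]
contact_force: [0.9, 2.9, 5.2]
opening: -0.001
```

arm_command(
  increments=[
    {"translation": [0, 0.2, 0], "yaw": 0, "fingers": 0},
    {"translation": [0, 0.2, 0], "yaw": 0, "fingers": 0},
    {"translation": [0, 0.2, 0], "yaw": 0, "fingers": 0},
    {"translation": [0, 0.15, 0], "yaw": 0, "fingers": 0},
  ],
)

```text
time: 22.1
position: [0.598, -0.0954, 0.0689]
orientation: [0.0, 0.987, -0.16, 0.001]
contact_force: [1.0, 2.3, 4.7]
opening: 0.002
```

```bash
python3 st.py
```

```text
t 22.10 C [58.14 23.74 68.86] F world [0.97 2.33 4.73] yaw -18.47
```

There is a 5 N vertical force, so something rests on the knob. I'll raise 1.5 mm and look.

arm_command(
  increments=[
    {"translation": [0, 0, -0.15], "yaw": 0, "fingers": 0},
    {"translation": [0, 0, 0], "yaw": 0, "fingers": 0},
  ],
)

```text
time: 22.3
position: [0.5974, -0.0952, 0.0695]
orientation: [0.0, 0.987, -0.16, -0.0]
contact_force: [1.6, 0.7, 1.3]
opening: -0.001
```

```bash
python3 st.py; python3 -c "
from h import *
cv2.imwrite('pics/i3.png',cv2.resize(snapshot('wrist')[230:380,220:420],None,fx=4,fy=4))
cv2.imwrite('pics/i3s.png',cv2.resize(snapshot('side')[190:310,270:470],None,fx=4,fy=4,interpolation=cv2.INTER_CUBIC))"
```

```text
t 22.30 C [57.51 23.75 69.55] F world [1.55 0.7  1.34] yaw -18.46
```

View pics/i3.png

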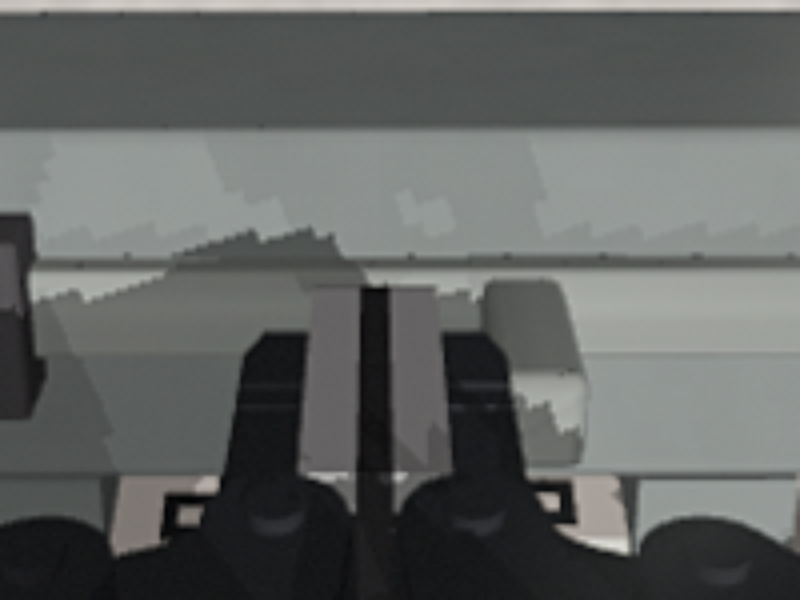

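View pics/i3s.png

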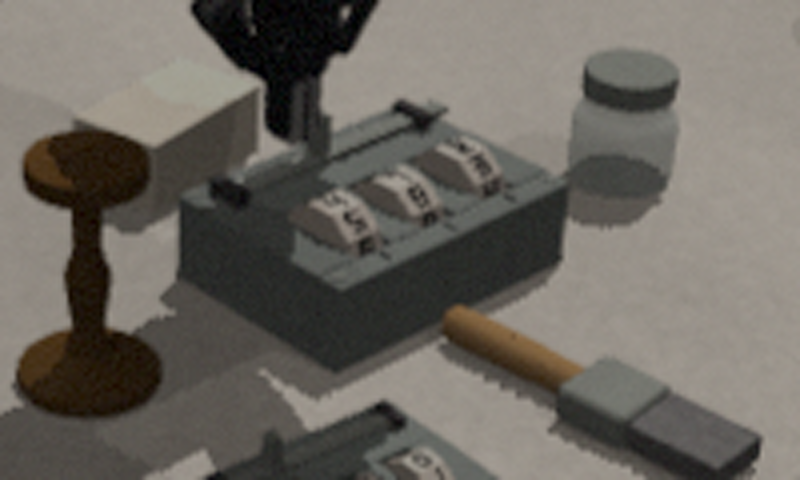

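The knob keeps its place beside the finger and the bar slides with it, so the vertical force was side friction from my downward move. I'll continue with no z motion.

arm_command(
  increments=[
    {"translation": [0, 0.15, 0], "yaw": 0, "fingers": 0},
    {"translation": [0, 0.15, 0], "yaw": 0, "fingers": 0},
    {"translation": [0, 0.15, 0], "yaw": 0, "fingers": 0},
    {"translation": [0, 0.15, 0], "yaw": 0, "fingers": 0},
  ],
)

```text
time: 22.8
position: [0.5955, -0.1006, 0.0697]
orientation: [-0.0, 0.987, -0.16, -0.0]
contact_force: [2.1, 3.4, -0.2]
opening: 0.002
```

arm_command(
  increments=[
    {"translation": [0, 0.1, 0], "yaw": 0, "fingers": 0},
    {"translation": [0, 0.1, 0], "yaw": 0, "fingers": 0},
  ],
)

```text
time: 23.0
position: [0.5952, -0.1018, 0.0697]
orientation: [-0.001, 0.987, -0.161, 0.0]
contact_force: [4.9, 5.4, -0.8]
opening: -0.001
```

```bash
python3 st.py
```

```text
t 23.00 C [57.51 16.75 69.74] F world [ 4.86  5.36 -0.76] yaw -18.49
```

Force is rising: 6.6 N along the bar, and about 3 N sideways. I'll look before going further.

```bash
python3 st.py; python3 -c "
from h import *
cv2.imwrite('pics/i4.png',cv2.resize(snapshot('wrist')[200:380,160:480],None,fx=2.5,fy=2.5))
cv2.imwrite('pics/i4s.png',cv2.resize(snapshot('side')[130:280,270:470],None,fx=4,fy=4,interpolation=cv2.INTER_CUBIC))
cv2.imwrite('pics/i4c.png',cv2.resize(snapshot('scene')[200:350,160:360],None,fx=4,fy=4,interpolation=cv2.INTER_CUBIC))"
```

```text
t 23.00 C [57.51 16.75 69.74] F world [ 4.86  5.36 -0.76] yaw -18.49
```

View pics/i4.png

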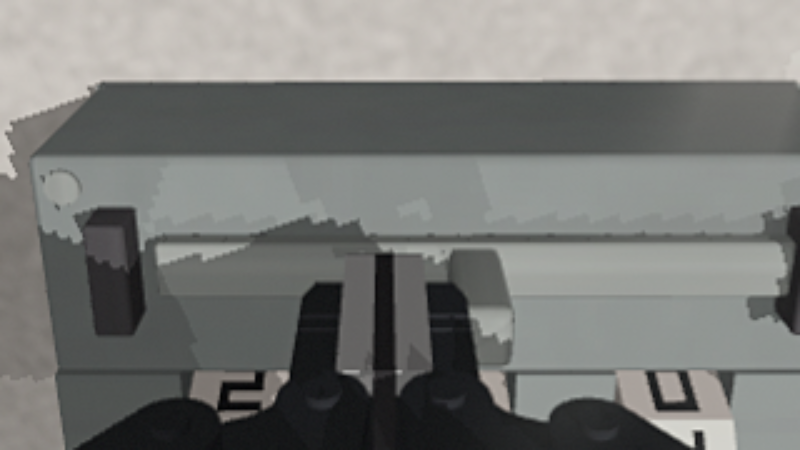

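View pics/i4c.png

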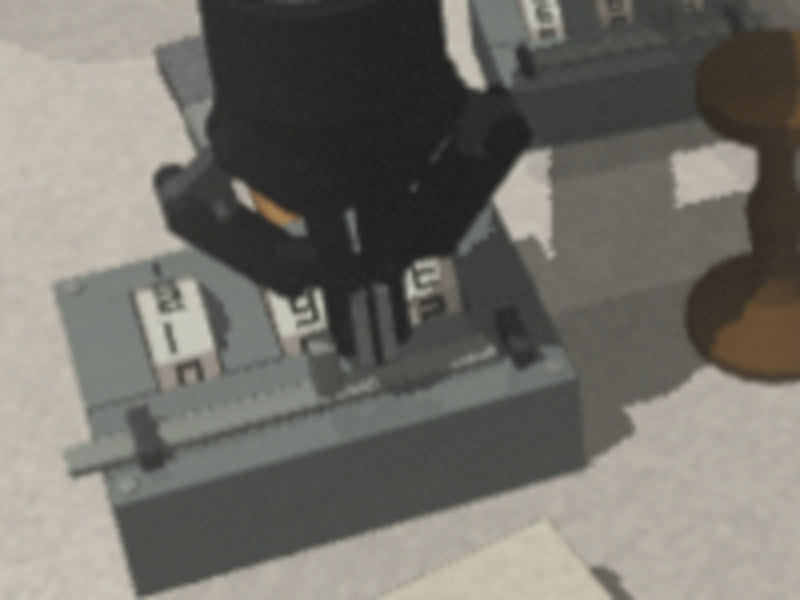

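View pics/i4s.png

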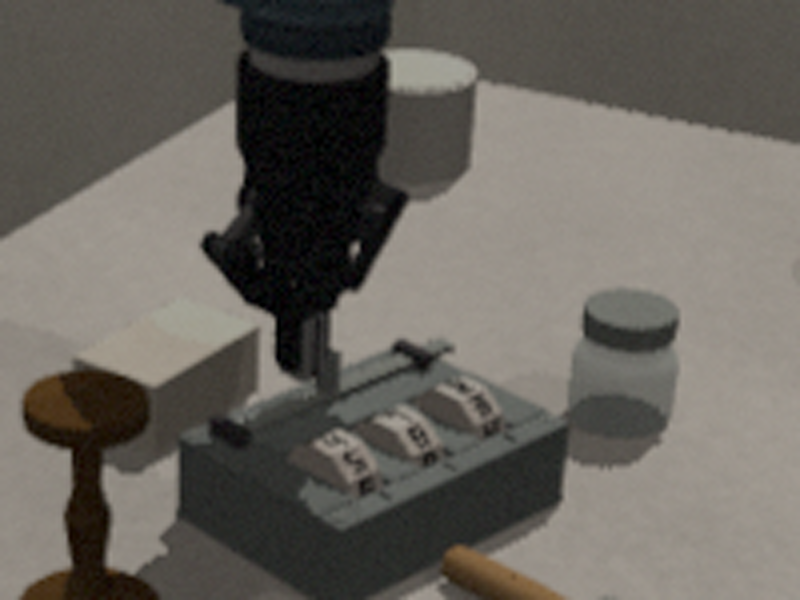

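Run:
```python
from h import *
T=tool_T();T1=np.load("T1.npy")
a=toC(onplane("wrist",np.array([[155,244],[147,294]])/2.5+[160,200],.055,T))
b=toC(onplane("wrist",np.array([[8,95],[4,150]])/3.2+[175,30],.055,T1));print(a,b)
# knob centre at z=79
print(toC(onplane("wrist",np.array([[483,330]])/2.5+[160,200],.079,T)))
```

```text
[[61.114  60.4338 55.    ]
 [50.0731 62.9572 55.    ]] [[60.9894 88.5135 55.    ]
 [49.7161 90.6487 55.    ]]
[[57.1315 -0.9445 79.    ]]
```

The bar's left end has moved 27.9 mm so far (±1 mm). I'll push another half millimetre at a time, up to about 9 N.

arm_command(
  increments=[
    {"translation": [0, 0.05, 0], "yaw": 0, "fingers": 0},
    {"translation": [0, 0, 0], "yaw": 0, "fingers": 0},
  ],
)

```text
time: 23.35
position: [0.5951, -0.1018, 0.0697]
orientation: [-0.001, 0.987, -0.161, 0.0]
contact_force: [4.2, 6.8, -0.2]
opening: -0.001
```

```bash
python3 st.py
```

```text
t 23.35 C [57.49 16.7  69.75] F world [ 4.19  6.79 -0.22] yaw -18.48
```

arm_command(
  increments=[
    {"translation": [0, 0.05, 0], "yaw": 0, "fingers": 0},
    {"translation": [0, 0, 0], "yaw": 0, "fingers": 0},
  ],
)

```text
time: 23.55
position: [0.595, -0.1021, 0.0698]
orientation: [-0.001, 0.987, -0.161, 0.0]
contact_force: [4.5, 7.1, -1.2]
opening: -0.003
```

```bash
python3 st.py; python3 -c "
from h import *
o=observe();F=np.array(o['contact_force']);print('Fy,Fx counter',F[:2]@Y,F[:2]@X,'torque world',o['wrist_torque'])"
```

```text
t 23.55 C [57.49 16.44 69.77] F world [ 4.53  7.07 -1.16] yaw -18.48
Fy,Fx counter 8.138523855149076 2.061684583978016 torque world [ 1.2478 -0.7947  0.0593]
```

Now 8.1 N with the spring slope (~4–5 N/mm), so the bar sits on its stop. I'll back off to the left, rise, and return to the earlier viewing pose for a before/after comparison.

arm_command(
  increments=[
    {"translation": [0, -0.3, 0], "yaw": 0, "fingers": 0},
    {"translation": [0, -0.7, 0], "yaw": 0, "fingers": 0},
    {"translation": [0, -0.3, -1], "yaw": 0, "fingers": 0},
    {"translation": [0, 0, -2.2], "yaw": 0, "fingers": 0},
    {"translation": [0, 0, -2.2], "yaw": 0, "fingers": 0},
    {"translation": [-1.95, 0.45, 0], "yaw": 0, "fingers": 0},
    {"translation": [-1.95, 0.45, 0], "yaw": 0, "fingers": 0},
    {"translation": [-1.95, 0.45, 0], "yaw": 0, "fingers": 0},
    {"translation": [-1.95, 0.45, 0], "yaw": 0, "fingers": 0},
    {"translation": [-1.95, 0.45, 0], "yaw": 0, "fingers": 0},
    {"translation": [0, 0, 0], "yaw": 0, "fingers": 0},
    {"translation": [0, 0, 0], "yaw": 0, "fingers": 0},
    {"translation": [0, 0, 0], "yaw": 0, "fingers": 0},
  ],
)

```text
time: 24.85
position: [0.5001, -0.082, 0.1245]
orientation: [0.0, 0.987, -0.16, 0.001]
contact_force: [-0.0, -0.1, -0.1]
opening: 0.002
```

```bash
python3 st.py; python3 -c "
from h import *
np.save('T7.npy',tool_T())
cv2.imwrite('pics/j1.png',snapshot('wrist'))
cv2.imwrite('pics/j1b.png',cv2.resize(cv2.imread('pics/j1.png')[60:260,160:460],None,fx=2.66667,fy=2.66667,interpolation=cv2.INTER_CUBIC))
T=np.load('T7.npy');s=8/3
table(T,46,(3.9,4,4.1),(2,3,4),[160,60],s,(3,))
table(T,0,(6.9,7,7.1),(5,6,7),[160,60],s,(0,))
table(T,-46,(1.9,2,2.1),(0,1,2),[160,60],s,(2.7,))"
```

```text
t 24.85 C [-38.91   5.47 124.53] F world [-0.02 -0.12 -0.06] yaw -18.46
dz 3 d 3.9 [(np.float64(216.0), np.float64(288.0)), (np.float64(212.0), np.float64(359.0)), (np.float64(218.0), np.float64(432.0))]
dz 3 d 4 [(np.float64(217.0), np.float64(282.0)), (np.float64(212.0), np.float64(351.0)), (np.float64(217.0), np.float64(426.0))]
dz 3 d 4.1 [(np.float64(218.0), np.float64(277.0)), (np.float64(212.0), np.float64(343.0)), (np.float64(216.0), np.float64(419.0))]
dz 0 d 6.9 [(np.float64(429.0), np.float64(286.0)), (np.float64(430.0), np.float64(356.0)), (np.float64(429.0), np.float64(428.0))]
dz 0 d 7 [(np.float64(429.0), np.float64(280.0)), (np.float64(430.0), np.float64(348.0)), (np.float64(429.0), np.float64(422.0))]
dz 0 d 7.1 [(np.float64(429.0), np.float64(275.0)), (np.float64(430.0), np.float64(340.0)), (np.float64(430.0), np.float64(415.0))]
dz 2.7 d 1.9 [(np.float64(643.0), np.float64(287.0)), (np.float64(648.0), np.float64(358.0)), (np.float64(641.0), np.float64(431.0))]
dz 2.7 d 2 [(np.float64(642.0), np.float64(281.0)), (np.float64(648.0), np.float64(350.0)), (np.float64(642.0), np.float64(425.0))]
dz 2.7 d 2.1 [(np.float64(641.0), np.float64(276.0)), (np.float64(648.0), np.float64(342.0)), (np.float64(643.0), np.float64(418.0))]
```

View pics/j1b.png

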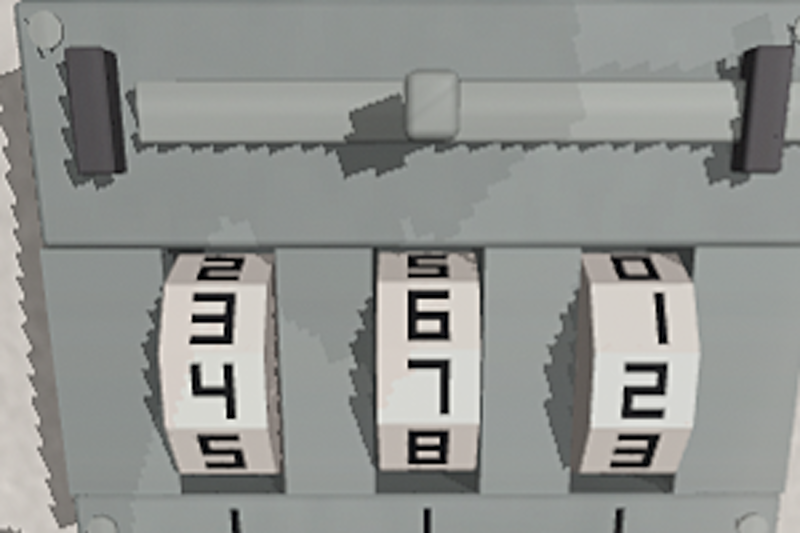

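View pics/h1.png

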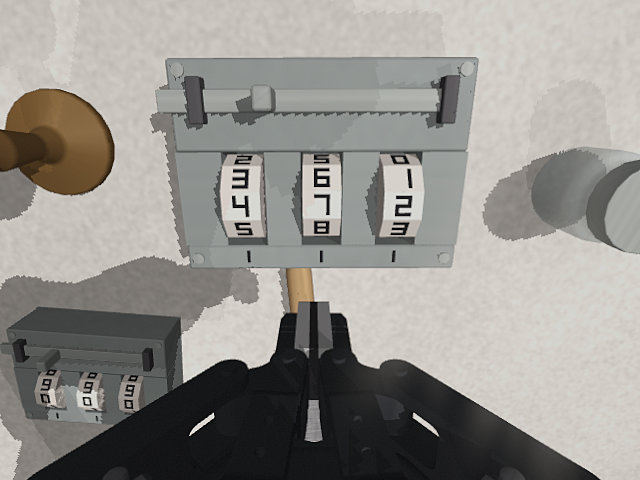

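Run:
```python
from h import *
T6=np.load("T6.npy");T7=np.load("T7.npy")
a=cv2.imread("pics/h1.png");b=cv2.imread("pics/j1.png")
cv2.imwrite("pics/k.png",np.vstack([cv2.resize(x[70:130,145:345],None,fx=4,fy=4,interpolation=cv2.INTER_CUBIC) for x in (a,b)]))
f=np.array
kb=toC(onplane("wrist",f([[270,100]])*3/8+[160,60],.079,T6));ka=toC(onplane("wrist",f([[432,103]])*3/8+[160,60],.079,T7));print("knob",kb,ka,kb[0,1]-ka[0,1])
```

```text
knob [[55.9263 29.9815 79.    ]] [[55.9927  0.2126 79.    ]] 29.76897060085355
```

View pics/k.png

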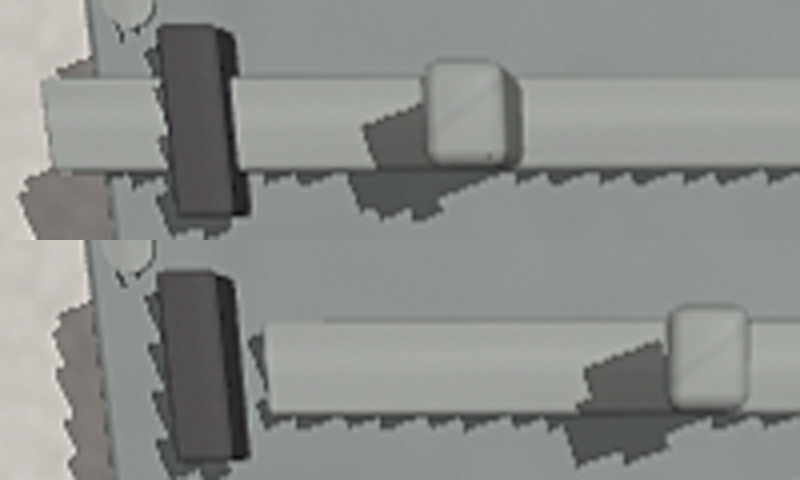

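Run:
```python
from h import *
T6=np.load("T6.npy");T7=np.load("T7.npy");f=np.array
b=toC(onplane("wrist",f([[49,124]])/4+[145,70],.055,T6));a=toC(onplane("wrist",f([[268,128]])/4+[145,70],.055,T7));print(b,a,b[0,1]-a[0,1])
o=observe();print(o["time"],o["contact_force"])
cv2.imwrite("pics/l_scene.png",snapshot("scene"))
```

```text
[[55.6568 89.8141 55.    ]] [[55.6817 59.8513 55.    ]] 29.962775427373735
24.9 [0.313  0.1464 0.2467]
```

View pics/l_scene.png

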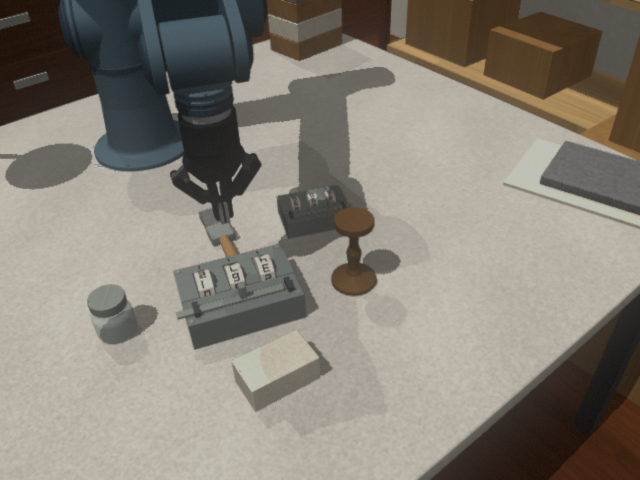

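The bar moved 30.0 mm by its end and 29.8 mm by its knob. The drums read 4-7-2 and the other objects are where they were (jar (112,315), candlestick (354,280), brush (215,225), carton (278,370)). The gripper is clear, so I'm handing in.

```bash
python3 -c "
from bench import close_job
print(close_job())"
```

```text
the job is handed in; nothing more can be done
None
```

The counter reads 4-7-2 and the locking bar is home. I handed the job in at about 25 s of the allowed 61 s, with no verdict reported.

- **Drums:** I rolled them with the shut fingertips. In the last wrist pictures, the face edges put all three within about 0.05 digit (0.03 rad) of square. The limit is 0.14 rad.
- **Locking bar:** I pushed the knob right until the force rose along its spring, then backed off. Pictures taken before and after show the bar moved 30.0 mm by its end and 29.8 mm by its knob, which is full travel.
- **Forces:** The highest readings were about 6.6 N down on a drum and about 8.5 N on the knob. I only saw the force at the end of each move, so a brief higher peak could have gone unseen.
- **Other objects:** The candlestick, jar, brush and carton stand where they did at the start, and the gripper was clear of everything.

**Checks that disagreed:**
- The wrist camera gave 101 mm for the knob's height because its two views were too close together. The scene and side cameras gave 78 mm, which fits the stated 79 mm.
- While I was still pushing the knob, one picture gave only 27.9 mm of bar travel, which the final pictures corrected.
- About 5 N of downward force also appeared while I lowered the fingers during the push. I raised them 1.5 mm, it eased, and the drums were undisturbed.

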